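# Register the sensor head and hold a glass cell in the light path

## Robot

A 7-joint arm with a two-finger parallel gripper is mounted at the origin on a cart in front of the work surface, level with it; the furniture and walls round the work are solid. World frame = base frame: x ahead of the robot, y to its left, z up, the work surface at z = 0. Lengths are in m, angles in rad, forces in N, time in s.
With the tool pointing down it reaches from about 0.4 to 0.9 m from the base axis. Payload 5.5 kg.
Tool frame: the origin (TCP) lies on the mounting face of the last link; the fingertips stand 173 mm ahead of it and the grasp point (between the pads) lies 155 mm ahead of it; x points along the fingers, y is the direction in which the jaws open and shut, and the axes are right-handed (so a half turn about x gives the same grasp; the last joint's range is limited). The gripper opens to 85 mm and grips with 20 to 120 N. Pads are 22 mm wide; open, the fingers measure 114 mm over their backs; the gripper's body (76 mm by 85 mm) begins 54 mm behind the grasp point. The pads swing forward as they close: fully open they stand 13 mm farther back than shut.
Start: joints at [1.537, 0.501, -0.427, 1.55, 0.221, 1.138, -0.21], TCP at [0.19, -0.622, 0.405] pointing down, gripper open.
Joint ranges: [-2.88, 2.88], [-0.31, 2.03], [-1.54, 1.56], [0.2, 2.42], [-1.41, 4.55], [0.19, 2.02], [-2.57, 2.57]. Speed limits (rad/s): [2.57, 2.57, 3.14, 3.14, 3.14, 3.14, 3.14].

## Interface

Orientations are given as a unit quaternion [x, y, z, w].
In Python, from rig import env gives the robot as it stands. The module is installed in compiled form; this text tells all that it offers.
- The arm moves only by the shell command python3 -m crank 'ROWS' [FORCE]. ROWS is JSON, a list of rows, each an object of numbers: "jaw": the closure, from -1 (fully open) to 1 (shut); "dx", "dy", "dz": the shift along the tool's x, y, z in units of 10 cm (1.0 is 10 cm); "twist": the turn about the tool's x in units of 90 degrees (1.0 is 90 degrees). In form: [{"jaw": .., "dx": .., "dy": .., "dz": .., "twist": ..}, ...]. A call has 1 to 20 rows; each row is the pose to reach, as a shift and turn from the pose measured when the call began, along the tool's axes at that moment; what a row does not reach only later rows make up. A row lasts 1/8 s, in which the tool goes at most 62.5 mm and 10.7 degrees, less where a joint would pass 70% of its speed; a pose out of reach is approached as far as the arm can. A call with a number of a shift or a turn outside -1 to 1 is refused whole. A call with a gripper value outside its range is refused whole. The fingers move at their own pace and stop on an object; FORCE is the grip in N (left out, the last holds). Time passes only in rows, so rows that repeat a pose let the fingers close. It gives the time, the measured TCP pose, the force and the opening at its end, in the units of the state.
- env.get_obs(): the state, without advancing time (a new reading comes with each control period).
- env.get_image(name): name is "side" or "top" or "wrist"; returns a dict with "img" (480x640x3 uint8, red, green, blue), "vertical_fov" (degrees; the focal length in pixels is half the picture's height over the tangent of half this angle, whatever the lens; pixels are square), "cx", "cy" (the principal point, pixels), "pose" (4x4, takes a point from camera to world coordinates); the wrist camera has in their place "mount" (4x4, takes a point from camera to tool coordinates, whose origin is the TCP and whose axes are the tool frame's). Camera axes: x right, y down, z forward; pixel columns grow to the right and rows downward; lengths in m; the calibration is good to about 2 mm. A picture is of the moment at which its call begins: read the wrist's pose just before it. There is no depth.
- env.job_done(): hands the job in, once; it reports no verdict.
The state is a dict: "time": time; "q": joint angles; "qd": joint speeds; "effort": joint torques, N m; "tool_pos": TCP position; "ee_rot": TCP orientation; "contact_force": force on the tool from outside, world axes, zero at the start; "torque": the same for the moment, N m; "grip_width": opening from 0.0 (shut) to 1.0 (fully open).
Only numpy, scipy, OpenCV 4.12 (cv2) and the standard library are available. Lean on these libraries where they do the work, as an engineer would, in place of code of your own. Each camera call takes 0.05 s, during which the arm holds its last target.

## Task

On the open photometer bench, slide the loose sensor head over the base plate, without lifting it, until it sits square and flush against both the far stop and the left stop. Then take the longer of the two glass cells by its two frosted long sides only, never touching its clear end windows, and hold it upright and free in the air, centred in the light path between lamp and sensor head with its clear windows facing them. Finish while still holding it there; leave the short cell and the other things on the worktop where they are.

Things in the scene. Friction and masses are not known exactly. Their poses are not given: they have to be found in the camera images.
- bench: Photometer bench, fixed: dark steel base plate, top face 10 mm above the worktop, x -80 to +50, y -155 to +135 mm. Frame: origin at worktop level below the middle of the light path, z up, x away from the robot and y left at yaw 0 (turned up to 15 degrees). The light runs along y.
- lamp (a point): Front centre of the lamp housing's black lens tube, bench frame (0, 47, 60) mm. The housing behind it is a fixed aluminium block, x -30 to +30, y +54 to +114 mm, its top 75 mm above the worktop.
- far_stop (a point): Middle of the top of the far stop, bench frame (30, -78, 36) mm: fixed steel bar along y, y -110 to -46 mm, 10 mm thick; its near face, at x +25, is where the head's far face goes.
- left_stop (a point): Middle of the top of the left stop, bench frame (4, -41, 36) mm: fixed steel bar along x, x -13 to +21 mm, 8 mm thick; its right face, at y -45, is where the head's left face goes.
- light_path (a point): Middle of the light path between lamp and sensor head: in the bench frame at (0, 0, 60) mm, axes as the bench; the light runs along y. With the sensor head home, the open gap reaches from y -39 (front of its black tube) to +47 mm.
- head_home (a point): Point on the base plate's top face, bench frame (0, -70, 10) mm, axes as the bench: the sensor head's origin lies here when the head sits against both stops.
- sensor_head: Sensor head: loose aluminium block 50 x 50 mm, 62 mm high, 0.25 to 0.5 kg, a black tube (6 mm long) near the top of its left (+y) face. Origin: centre of its underside; x, y along its edges. Starts on the plate 12 to 34 mm short of home in x and in y, turned up to 15 degrees; push it to bench +x and +y. Slides with dry friction.
- long_cell: The longer glass cell (open rectangular cuvette), standing loose on the worktop: 24 (x) x 50 (y) x 50 (z) mm. The two long sides (facing +-x, 50 mm long) are frosted, the two 24 mm wide ends (facing +-y) are clear windows. Origin at the centre of its underside. About 0.1 kg. It starts at the left or right of the bench, turned up to about 35 degrees; short cell on the other side.
- long_cell_center (a point): Centre of the long cell, 25 mm above its underside; axes as the cell.
- long_cell_window_a: The clear window pane at the +y end of the long cell, 18 wide x 50 high mm, set between the frosted sides; origin at the middle of its lower edge. Not to be touched.
- long_cell_window_b: The same at the -y end. Not to be touched.
- short_cell: The shorter glass cell, a bystander: 24 (x) x 25 (y) x 50 (z) mm, likewise with frosted +-x sides; origin at the centre of its underside. Not to be moved.
- dropper: Brown dropper bottle with black cap, 25 mm diameter, 66 mm high, a bystander; origin at the centre of its underside.
- felt_marker: Felt marker lying flat, 126 mm long (y), 13 mm thick, a bystander; origin at the middle of its underside.
- tape: Roll of tape lying flat, 67 mm diameter, 19 mm high, a bystander; origin at the centre of its underside.
- petri: Clear petri dish, 88 mm diameter, 13 mm high, a bystander at the right of the bench; origin at the centre of its underside.
Mind the look-alikes: they are no part of the job. Leave any green or yellow look-alike of the long_cell alone. What is shaped like the sensor_head but red or turquoise is not meant.

How it is judged:
By the outcome, as a careful person would: the job done as asked, in the order asked, and still so for the second after the job is handed in, while the arm keeps its last pose, push and grip.
It also fails if it takes over 64 s, if anything falls off the work surface, if the arm or the gripper's body presses on something with over 40 N, if the wrist force passes 120 N, or if a joint passes its speed limit or range.

## Working session

There is one attempt and no reset: what is moved stays moved. The work goes in short steps, Python scripts to look and compute and a shell command to move; the robot and the scene stay as the last step left them, time stands still between calls to the robot, and variables do not carry over. Pictures are saved under pics/ and viewed, and the job is handed in when it is done.

```bash
mkdir -p pics; ls
cat > h.py <<'E'
from rig import env
import numpy as np, cv2
from scipy.spatial.transform import Rotation as R
def grab(n,f):
    o=env.get_obs(); d=env.get_image(n); cv2.imwrite(f'pics/{f}.png',d['img'][:,:,::-1])
    if 'mount' in d:
        T=np.eye(4);T[:3,:3]=R.from_quat(o['ee_rot']).as_matrix();T[:3,3]=o['tool_pos'];P=T@d['mount']
    else: P=d['pose']
    f_=240/np.tan(np.radians(d['vertical_fov'])/2)
    np.savez(f'pics/{f}.npz',img=d['img'],P=P,f=f_,cx=d['cx'],cy=d['cy'])
    return load(f)
def load(f):
    return dict(np.load(f'pics/{f}.npz'))
def ray(c,u,v):
    d=np.array([(u-c['cx'])/c['f'],(v-c['cy'])/c['f'],1.]); return c['P'][:3,3],c['P'][:3,:3]@d
def onz(c,u,v,z):
    o,d=ray(c,u,v); return o+d*(z-o[2])/d[2]
def proj(c,p):
    q=np.linalg.inv(c['P'])@np.append(p,1); return np.array([c['cx']+c['f']*q[0]/q[2],c['cy']+c['f']*q[1]/q[2]])
E
python3 - <<'E'
from h import *
print(env.get_obs())
for n in('side','top','wrist'):
    c=grab(n,n+'0'); print(n,c['f'],c['cx'],c['cy'],c['P'].round(3))
E
```

```text
pics
{'time': 0.0, 'q': array([ 1.53719348,  0.50181133, -0.42674814,  1.55146751,  0.22077958,
        1.13830367, -0.21032177]), 'qd': array([ 0.00012407,  0.00045091, -0.00110835, -0.00022081,  0.00034496,
       -0.00154109, -0.00037547]), 'effort': array([-6.81974097e-05, -5.69519162e+01, -5.81579939e+00, -2.80941957e+01,
        1.07992737e-02,  1.21257693e-02,  9.79243673e-07]), 'tool_pos': array([ 0.18992328, -0.62125173,  0.40367083]), 'ee_rot': array([-0.6992516 , -0.10522914,  0.69941829, -0.10386575]), 'contact_force': array([-0.42915466, -0.09770876,  1.09889998]), 'torque': array([-0.00078874,  0.04556103, -0.00408752]), 'grip_width': 1.0022731170875567}
side 612.8235696361871 311.80842275243435 235.14623870724873 [[-1.     0.021 -0.011  0.5  ]
 [ 0.021  0.599 -0.8    1.101]
 [-0.011 -0.8   -0.599  0.912]
 [ 0.     0.     0.     1.   ]]
top 475.65714278540526 316.91369188276724 235.62569845412244 [[-0.013 -0.983  0.185  0.246]
 [-1.     0.009 -0.022 -0.008]
 [ 0.02  -0.185 -0.982  1.378]
 [ 0.     0.     0.     1.   ]]
wrist 424.6767827194669 323.5697354694215 244.10929644850856 [[ 0.293 -0.918 -0.267  0.258]
 [-0.956 -0.282 -0.079 -0.602]
 [-0.002  0.278 -0.96   0.373]
 [ 0.     0.     0.     1.   ]]
```

View pics/side0.png

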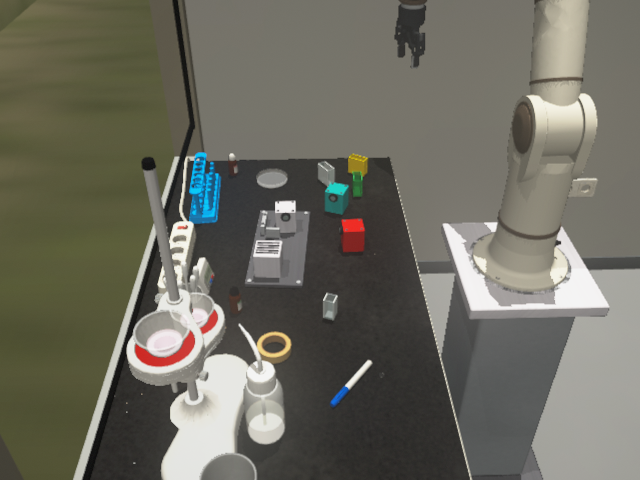

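View pics/top0.png

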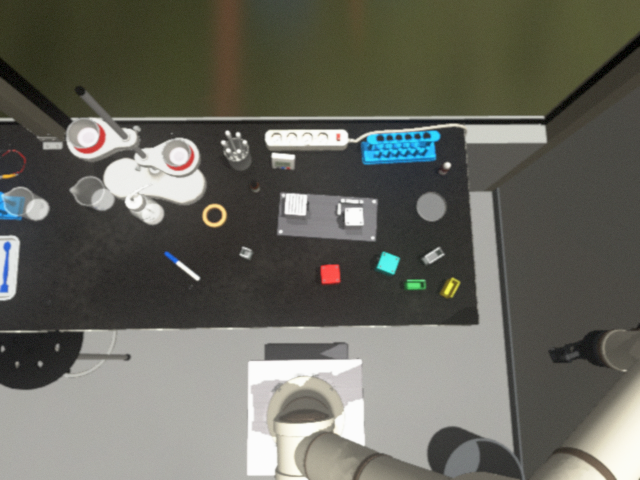

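View pics/wrist0.png

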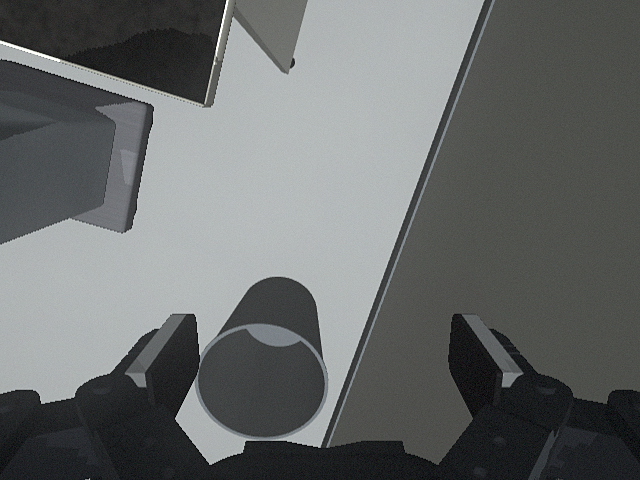

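Top view candidates, with pixels:
- **Long cell:** clear glass at (433,256). The green (416,285) and yellow (451,288) cells are look-alikes, and the clear one at (247,253) is the short cell.
- **Sensor head:** aluminium at (354,216). The red (330,274) and turquoise (388,263) ones are look-alikes.

I choose the clear cell at (433,256) and the aluminium head at (354,216), and check both in a close crop.

Run:
```python
from h import *
c=load('top0'); a=c['img'][180:310,260:480]; cv2.imwrite('pics/ct.png',cv2.resize(a,None,fx=3.6,fy=3.6,interpolation=cv2.INTER_CUBIC)[:,:,::-1])
c=load('side0'); a=c['img'][145:300,235:395]; cv2.imwrite('pics/cs.png',cv2.resize(a,None,fx=3.8,fy=3.8,interpolation=cv2.INTER_CUBIC)[:,:,::-1])
```

```text
(no output)
```

View pics/ct.png

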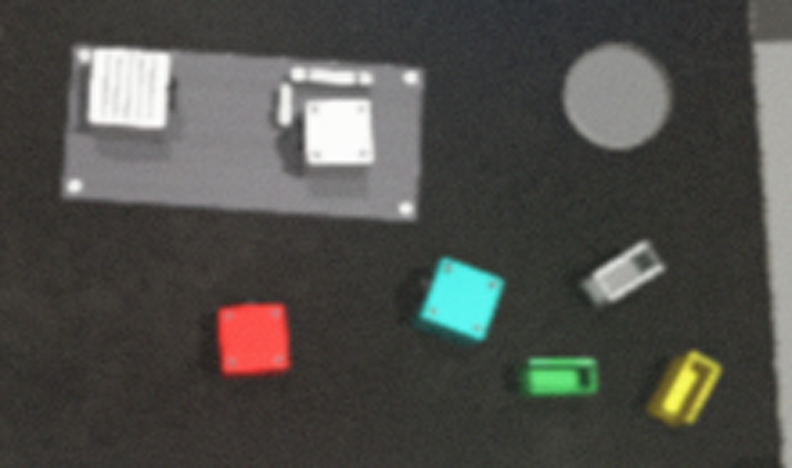

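View pics/cs.png

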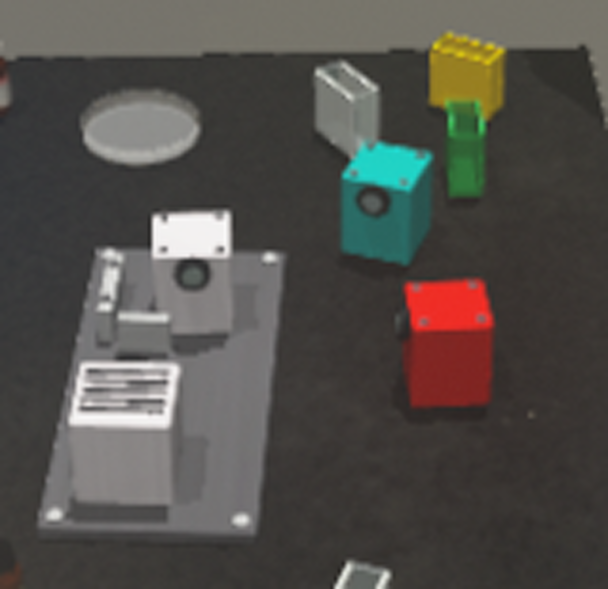

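Run:
```python
from h import *
c=load('top0')
def w(p,z): return onz(c,p[0]/3.6+260,p[1]/3.6+180,z)
C=[w(p,.010) for p in[(73,46),(424,67),(417,219),(62,199)]]
for p in C: print('plate',p.round(4))
# fl, fr, nr, nl
ref=np.array([[50,135],[50,-155],[-80,-155],[-80,135]])/1e3
A=np.array(C)[:,:2]; a0=ref-ref.mean(0); b0=A-A.mean(0)
th=np.arctan2((a0[:,0]*b0[:,1]-a0[:,1]*b0[:,0]).sum(),(a0*b0).sum()); Rm=np.array([[np.cos(th),-np.sin(th)],[np.sin(th),np.cos(th)]])
t=A.mean(0)-Rm@ref.mean(0); print('bench',t,np.degrees(th)); print((A-(ref@Rm.T+t)).round(4))
H=[w(p,.072) for p in[(306,100),(371,100),(374,163),(304,163)]]
for p in H: print('head',p.round(4),Rm.T@(p[:2]-t))
for p in[(648,241),(664,266),(600,306),(583,280)]: print('cell',w(p,.05).round(4))
for p,n in [((460,299),'turq'),((252,340),'red')]: print(n,w(p,.062).round(3))
```

```text
plate [0.6342 0.0693 0.01  ]
plate [ 0.6141 -0.2208  0.01  ]
plate [ 0.4864 -0.2105  0.01  ]
plate [0.5056 0.078  0.01  ]
bench [ 0.5757386  -0.06207152] -3.950512581214835
[[-0.0007  0.0001]
 [-0.0009 -0.0007]
 [ 0.0012  0.0007]
 [ 0.0004 -0.0001]]
head [ 0.5713 -0.1172  0.072 ] [-0.00062011 -0.05530215]
head [ 0.5709 -0.1684  0.072 ] [ 0.00250125 -0.10641193]
head [ 0.5203 -0.1692  0.072 ] [-0.04797508 -0.11068364]
head [ 0.5207 -0.1144  0.072 ] [-0.05127149 -0.05602425]
cell [ 0.46   -0.3869  0.05  ]
cell [ 0.44   -0.3983  0.05  ]
cell [ 0.4088 -0.3459  0.05  ]
cell [ 0.4295 -0.3336  0.05  ]
turq [ 0.414 -0.234  0.062]
red [ 0.384 -0.072  0.062]
```

```bash
cat >> h.py <<'E'
BT=np.array([0.5757,-0.0621]); BTH=np.radians(-3.95)
def bw(x,y,z=0,t=None,th=None):
    th=BTH if th is None else th; t=BT if t is None else t
    c,s=np.cos(th),np.sin(th); return np.array([t[0]+c*x-s*y,t[1]+s*x+c*y,z])
def wb(p,t=None,th=None):
    th=BTH if th is None else th; t=BT if t is None else t
    c,s=np.cos(th),np.sin(th); d=np.asarray(p)[:2]-t; return np.array([c*d[0]+s*d[1],-s*d[0]+c*d[1]])
def plan(tcp,jawyaw=None):
    "units for dx dy dz twist to reach world tcp; jawyaw degrees of tool y in world (mod 180)"
    o=env.get_obs(); M=R.from_quat(o['ee_rot']).as_matrix()
    d=M.T@(np.asarray(tcp)-o['tool_pos'])*10
    yaw=np.degrees(np.arctan2(M[1,1],M[0,1])); tw=None
    if jawyaw is not None:
        dl=(jawyaw-yaw+90)%180-90   # ccw in world
        tw=(dl*np.sign(M[2,0]))/90   # tool x down -> sign -
    print('pos',o['tool_pos'].round(4),'jawyaw',yaw.round(2),'tilt',M[:,0].round(3),'F',o['contact_force'].round(1),'w',round(o['grip_width'],3),'t',o['time'],'q7',o['q'][6].round(2))
    print('dx dy dz',d.round(3),'twist',tw)
E
python3 - <<'E'
from h import *
print(R.from_quat(env.get_obs()['ee_rot']).as_matrix().round(3)); plan(np.append(bw(-.1,-.082)[:2],.40),86)
plan((0.40,-0.365,.40),86)
E
```

```text
[[-0.     0.292 -0.956]
 [ 0.001 -0.956 -0.292]
 [-1.    -0.002 -0.   ]]
pos [ 0.19   -0.6213  0.4039] jawyaw -72.99 tilt [-0.     0.001 -1.   ] F [ 0.3  0.5 -0.1] w 0.995 t 0.15 q7 -0.21
dx dy dz [ 0.045 -3.811 -4.097] twist 0.23341486568941497
pos [ 0.19   -0.6213  0.4039] jawyaw -72.99 tilt [-0.     0.001 -1.   ] F [ 0.3  0.5 -0.1] w 0.995 t 0.15 q7 -0.21
dx dy dz [ 0.042 -1.837 -2.758] twist 0.23341486568941497
```

```bash
python3 -m crank '[{"jaw":-1,"dx":0,"dy":-0.6,"dz":-0.92,"twist":0},{"jaw":-1,"dx":0,"dy":-0.6,"dz":-0.92,"twist":0}]'
python3 -m crank '[{"jaw":-1,"dx":0,"dy":-0.6,"dz":-0.92,"twist":0},{"jaw":-1,"dx":0,"dy":-0.6,"dz":-0.92,"twist":0}]'
python3 -m crank '[{"jaw":-1,"dx":0,"dy":-0.6,"dz":-0.8,"twist":0.12},{"jaw":-1,"dx":0,"dy":-0.6,"dz":-0.8,"twist":0.23},{"jaw":-1,"dx":0,"dy":-0.6,"dz":-0.8,"twist":0.23}]'
python3 - <<'E'
from h import *
plan((0.40,-0.365,.40),86); grab('wrist','w1')
E
```

```text
time: 0.4
tool_pos: [0.2616, -0.5354, 0.4035]
ee_rot: [0.7, 0.106, -0.699, 0.104]
contact_force: [0.3, -0.2, 0.1]
grip_width: 1.001
time: 0.65
tool_pos: [0.3336, -0.4488, 0.4037]
ee_rot: [0.7, 0.106, -0.699, 0.104]
contact_force: [-0.3, -0.7, 0.1]
grip_width: 1.003
time: 1.02
tool_pos: [0.3951, -0.3639, 0.4042]
ee_rot: [0.707, -0.018, -0.706, -0.022]
contact_force: [-0.1, 0.2, 0.6]
grip_width: 1.004
pos [ 0.3951 -0.3639  0.4042] jawyaw -93.24 tilt [ 0.001  0.004 -1.   ] F [-0.1  0.2  0.6] w 1.004 t 1.025 q7 -1.08
dx dy dz [ 0.042  0.009 -0.049] twist 0.008459328662195276
```

View pics/w1.png

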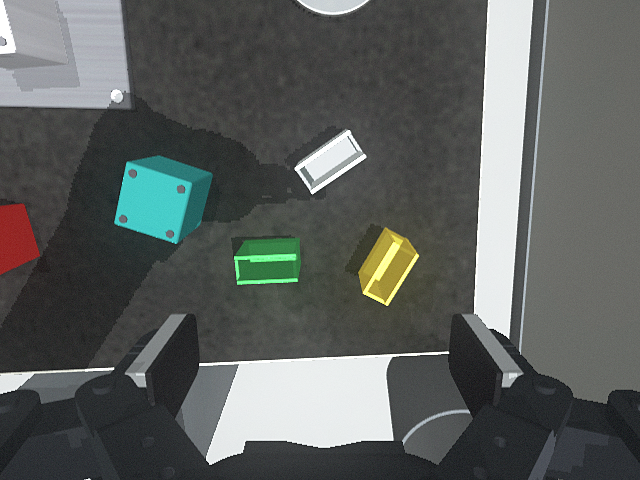

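The wrist view shows the clear long cell's rim at about (330,162), with green at (268,262), yellow at (388,266) and turquoise at (165,198). I measure the cell from its rim, then move on to the head.

```bash
python3 - <<'E'
from h import *
c=load('w1'); g=c['img'].astype(int)
m=((g.min(2)>120)).astype(np.uint8); m[:120]=0;m[210:]=0;m[:,:285]=0;m[:,380:]=0
pts=cv2.findNonZero(m); r=cv2.minAreaRect(pts); b=cv2.boxPoints(r); print(r)
W=np.array([onz(c,*p,.05) for p in b]); print(W.round(4)); print('center',W.mean(0).round(4))
for i in range(4): e=W[(i+1)%4]-W[i]; print(np.linalg.norm(e).round(4),np.degrees(np.arctan2(e[1],e[0]))%180)
a=c['img'][110:210,280:385]; cv2.imwrite('pics/c1.png',cv2.resize(a,None,fx=5,fy=5)[:,:,::-1])
E
python3 - <<'E'
from h import *
plan(np.append(bw(-.115,-.085)[:2],.36),86)
E
```

```text
((329.4811096191406, 160.9339599609375), (35.271026611328125, 67.6751937866211), 55.61965560913086)
[[ 0.4355 -0.3415  0.05  ]
 [ 0.4608 -0.3846  0.05  ]
 [ 0.439  -0.3986  0.05  ]
 [ 0.4126 -0.3551  0.05  ]]
center [ 0.437 -0.37   0.05 ]
0.05 120.48454955151561
0.0259 32.73017717263076
0.0509 121.23695648157279
0.0266 30.691195429991254
pos [ 0.3935 -0.3662  0.404 ] jawyaw -93.31 tilt [ 0.     0.003 -1.   ] F [-0.2 -1.8  0.2] w 1.004 t 1.075 q7 -1.08
dx dy dz [ 0.448 -2.302 -0.484] twist 0.007722148175858163
```

View pics/c1.png

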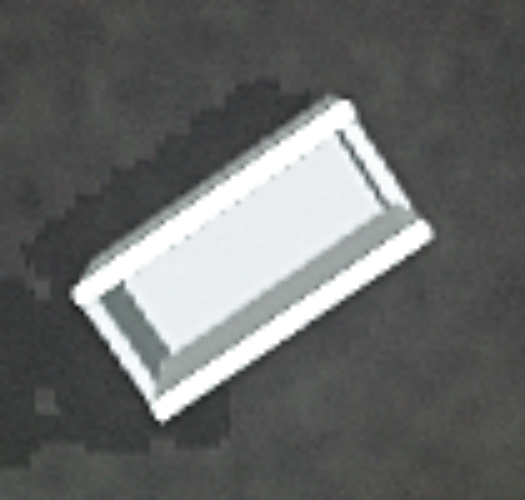

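The crop shows an open clear cell with white long edges: 50 x 26 mm, centre (0.437,-0.370), long axis at 121°. Next I go to the head.

```bash
python3 -m crank '[{"jaw":-1,"dx":0,"dy":-0.6,"dz":-0.2,"twist":0},{"jaw":0.2,"dx":0,"dy":-1,"dz":-0.4,"twist":0}]'
python3 -m crank '[{"jaw":1,"dx":0,"dy":-0.6,"dz":0,"twist":0},{"jaw":1,"dx":0,"dy":-1,"dz":0,"twist":0},{"jaw":1,"dx":0,"dy":-1,"dz":0,"twist":0}]'
python3 -m crank '[{"jaw":1,"dx":0,"dy":-0.35,"dz":0,"twist":0},{"jaw":1,"dx":0,"dy":-0.35,"dz":0,"twist":0},{"jaw":1,"dx":0,"dy":-0.35,"dz":0,"twist":0}]'
python3 - <<'E'
from h import *
plan(np.append(bw(-.115,-.085)[:2],.36),86); grab('wrist','w2')
E
```

```text
time: 1.32
tool_pos: [0.4388, -0.2686, 0.4042]
ee_rot: [-0.707, 0.02, 0.707, 0.022]
contact_force: [0.1, 1.0, 0.9]
grip_width: 0.817
time: 1.7
tool_pos: [0.4447, -0.1668, 0.4046]
ee_rot: [-0.707, 0.018, 0.707, 0.02]
contact_force: [-0.2, 0.1, 0.4]
grip_width: 0.143
time: 2.08
tool_pos: [0.4463, -0.1338, 0.4046]
ee_rot: [-0.707, 0.019, 0.707, 0.021]
contact_force: [-1.0, 0.1, 0.3]
grip_width: -0.002
pos [ 0.4463 -0.1338  0.4046] jawyaw -93.2 tilt [-0.001  0.003 -1.   ] F [-1.   0.1  0.3] w -0.002 t 2.075 q7 -1.52
dx dy dz [ 0.446  0.048 -0.091] twist 0.008881571337781856
```

View pics/w2.png

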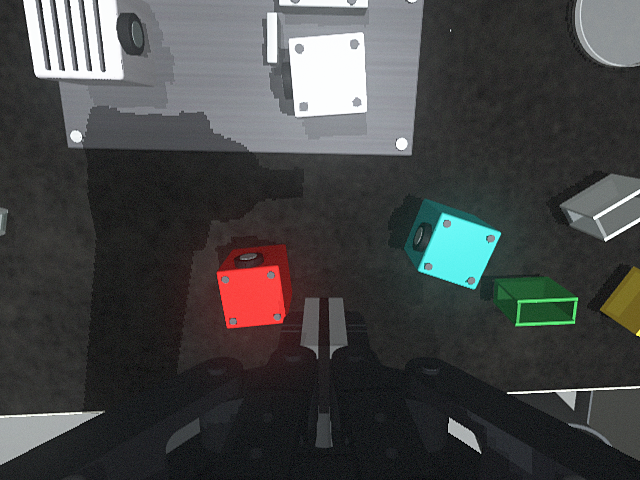

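Run:
```python
from h import *
c=load('w2'); g=c['img'].astype(int)
m=(g.min(2)>225).astype(np.uint8); m[:,:278]=0; m[:,385:]=0; m[:18]=0;m[130:]=0
n,l,s,ce=cv2.connectedComponentsWithStats(m); k=1+s[1:,4].argmax(); r=cv2.minAreaRect(cv2.findNonZero((l==k).astype(np.uint8))); b=cv2.boxPoints(r); print(r)
W=np.array([onz(c,*p,.072) for p in b]); print('head',W.mean(0).round(4),'bench',wb(W.mean(0)).round(4))
for i in range(4): e=W[(i+1)%4]-W[i]; print(np.linalg.norm(e).round(4),np.degrees(np.arctan2(e[1],e[0]))%90)
for p,z in [((71,150),.01),((411,155),.01),((422,0),.01)]: print('plate',wb(onz(c,*p,z)).round(4))
m=(g.min(2)>200).astype(np.uint8); m[:,:262]=0; m[:,279:]=0; m[70:]=0;m[:8]=0
x,y,w,h=cv2.boundingRect(cv2.findNonZero(m)); print(x,y,w,h)
for p in [(x,y),(x+w,y),(x+w,y+h),(x,y+h)]: print('lstop',wb(onz(c,*p,.036)).round(4))
for p in [(280,7),(367,8)]: print('fstop near edge',wb(onz(c,*p,.036)).round(4))
cv2.imwrite('pics/c2.png',cv2.resize(c['img'][0:130,240:440],None,fx=4,fy=4)[:,:,::-1])
```

```text
((328.5352783203125, 74.45881652832031), (79.68766021728516, 74.93248748779297), 85.60128784179688)
head [ 0.5456 -0.1428  0.072 ] bench [-0.0245 -0.0826]
0.0484 0.8011198542653517
0.0492 3.1242588568510996
0.0508 1.0318183520980284
0.0494 0.3164422068604464
plate [-0.0799  0.1321]
plate [-0.08   -0.1533]
plate [ 0.0361 -0.1534]
267 13 10 50
lstop [ 0.02   -0.0382]
lstop [ 0.0201 -0.0453]
lstop [-0.013  -0.0448]
lstop [-0.0131 -0.0374]
fstop near edge [ 0.024  -0.0475]
fstop near edge [ 0.0241 -0.1095]
```

View pics/c2.png

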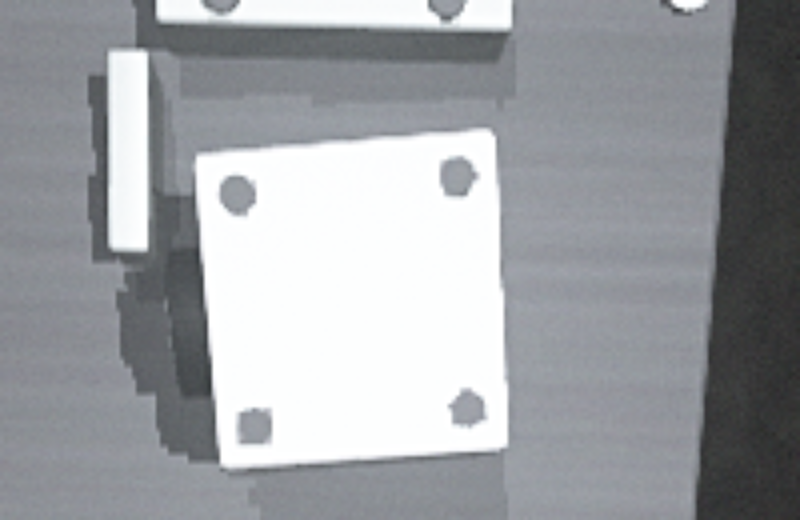

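Run:
```python
from h import *
plan(np.append(bw(-.078,-.083)[:2],.196),86.05)
```

```text
pos [ 0.4464 -0.1339  0.4046] jawyaw -93.24 tilt [-0.001  0.003 -1.   ] F [-0.1 -0.2 -0.6] w -0.002 t 2.125 q7 -1.52
dx dy dz [ 2.086  0.036 -0.462] twist 0.007886500812739743
```

```bash
python3 -m crank '[{"jaw":1,"dx":0.5,"dy":0.03,"dz":-0.46,"twist":0.01},{"jaw":1,"dx":1,"dy":0.03,"dz":-0.46,"twist":0.01},{"jaw":1,"dx":1,"dy":0.03,"dz":-0.46,"twist":0.01}]'
python3 -m crank '[{"jaw":1,"dx":0.5,"dy":0,"dz":0,"twist":0},{"jaw":1,"dx":0.9,"dy":0,"dz":0,"twist":0},{"jaw":1,"dx":0.9,"dy":0,"dz":0,"twist":0}]'
python3 - <<'E'
from h import *
plan(np.append(bw(-.078,-.083)[:2],.196),86.05)
p=env.get_obs()['tool_pos'];print(wb(p))
E
```

```text
time: 2.5
tool_pos: [0.4899, -0.1404, 0.3005]
ee_rot: [-0.703, 0.024, 0.71, 0.028]
contact_force: [-1.1, 0.8, 1.0]
grip_width: -0.002
time: 2.88
tool_pos: [0.4881, -0.1406, 0.2099]
ee_rot: [-0.702, 0.024, 0.711, 0.029]
contact_force: [0.4, 0.3, 1.6]
grip_width: 0.001
pos [ 0.4881 -0.1406  0.2099] jawyaw -94.28 tilt [-0.013  0.007 -1.   ] F [0.4 0.3 1.6] w 0.001 t 2.875 q7 -1.79
dx dy dz [ 0.139 -0.012 -0.042] twist -0.0037006596817712356
[-0.08199264 -0.08430237]
```

```bash
python3 -m crank '[{"jaw":1,"dx":0.14,"dy":-0.01,"dz":0,"twist":0},{"jaw":1,"dx":0.14,"dy":-0.01,"dz":-0.1,"twist":0},{"jaw":1,"dx":0.14,"dy":-0.01,"dz":-0.16,"twist":0},{"jaw":1,"dx":0.14,"dy":-0.01,"dz":-0.2,"twist":0},{"jaw":1,"dx":0.14,"dy":-0.01,"dz":-0.24,"twist":0},{"jaw":1,"dx":0.14,"dy":-0.01,"dz":-0.28,"twist":0},{"jaw":1,"dx":0.14,"dy":-0.01,"dz":-0.32,"twist":0},{"jaw":1,"dx":0.14,"dy":-0.01,"dz":-0.36,"twist":0}]'
python3 - <<'E'
from h import *
plan(np.append(bw(-.036,-.083)[:2],.196),86.05)
p=env.get_obs()['tool_pos'];print(wb(p)); grab('wrist','w3')
E
```

```text
time: 3.88
tool_pos: [0.5235, -0.142, 0.1952]
ee_rot: [-0.701, 0.024, 0.712, 0.029]
contact_force: [-2.7, 0.5, 0.1]
grip_width: -0.002
pos [ 0.5235 -0.142   0.1952] jawyaw -94.28 tilt [-0.015  0.007 -1.   ] F [-2.7  0.5  0.1] w -0.002 t 3.875 q7 -1.81
dx dy dz [-0.01  -0.004 -0.106] twist -0.0036223082945108826
[-0.04660854 -0.08328709]
```

View pics/w3.png

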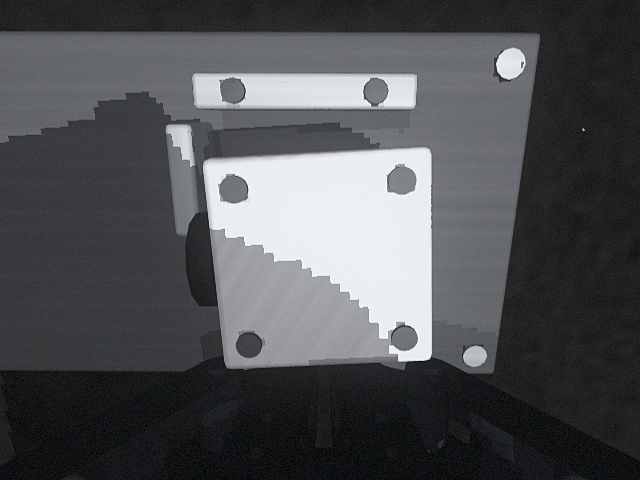

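```bash
python3 -m crank '[{"jaw":1,"dx":0,"dy":0,"dz":-0.04,"twist":0},{"jaw":1,"dx":0,"dy":0,"dz":-0.07,"twist":0},{"jaw":1,"dx":0,"dy":0,"dz":-0.1,"twist":0},{"jaw":1,"dx":0,"dy":0,"dz":-0.12,"twist":0},{"jaw":1,"dx":0,"dy":0,"dz":-0.14,"twist":0},{"jaw":1,"dx":0,"dy":0,"dz":-0.14,"twist":0}]'
python3 - <<'E'
from h import *
plan(np.append(bw(-.036,-.083)[:2],.196),86.05)
p=env.get_obs()['tool_pos'];print(wb(p)); grab('wrist','w4')
E
```

```text
time: 4.68
tool_pos: [0.5363, -0.1425, 0.1947]
ee_rot: [-0.7, 0.024, 0.714, 0.029]
contact_force: [-9.9, 3.0, 5.5]
grip_width: -0.002
pos [ 0.5363 -0.1425  0.1947] jawyaw -94.26 tilt [-0.019  0.007 -1.   ] F [-9.9  3.   5.5] w -0.002 t 4.675 q7 -1.81
dx dy dz [-0.013  0.     0.022] twist -0.003447891080785818
[-0.03378773 -0.08295494]
```

View pics/w4.png

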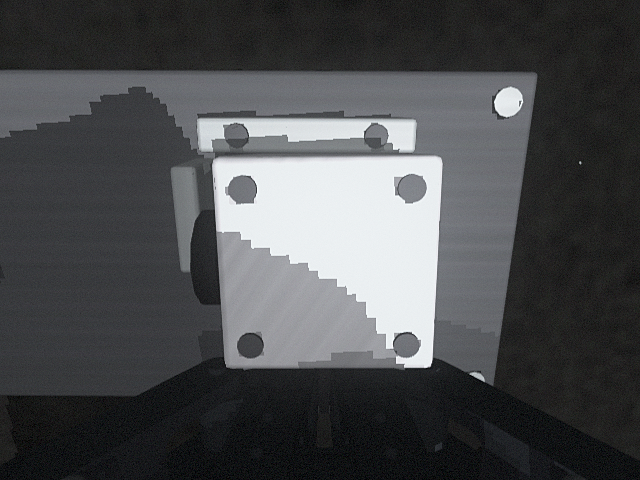

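The head's far face now lies along the far stop at about 10 N. In the picture its top edge (y≈156) is parallel to the bar (y≈152). I go round to its right side for the +y push.

```bash
python3 -m crank '[{"jaw":1,"dx":0,"dy":0,"dz":0.22,"twist":0},{"jaw":1,"dx":0,"dy":0.05,"dz":0.24,"twist":0},{"jaw":1,"dx":0,"dy":0.35,"dz":0.24,"twist":0},{"jaw":1,"dx":0,"dy":0.6,"dz":0.24,"twist":0},{"jaw":1,"dx":0,"dy":0.6,"dz":0.24,"twist":0},{"jaw":1,"dx":0,"dy":0.6,"dz":-0.05,"twist":0},{"jaw":1,"dx":0,"dy":0.6,"dz":-0.36,"twist":0},{"jaw":1,"dx":0,"dy":0.6,"dz":-0.36,"twist":0}]'
python3 - <<'E'
from h import *
plan(np.append(bw(.0,-.113)[:2],.196),86.05)
p=env.get_obs()['tool_pos'];print(wb(p)); grab('wrist','w5')
E
```

```text
time: 5.72
tool_pos: [0.5714, -0.2048, 0.1949]
ee_rot: [-0.702, 0.024, 0.711, 0.028]
contact_force: [1.8, -3.3, 3.1]
grip_width: -0.0
pos [ 0.5714 -0.2048  0.1949] jawyaw -94.22 tilt [-0.013  0.007 -1.   ] F [ 1.8 -3.3  3.1] w -0.0 t 5.725 q7 -1.7
dx dy dz [-0.009 -0.296  0.057] twist -0.0029637300474443387
[ 0.00558259 -0.142647  ]
```

View pics/w5.png

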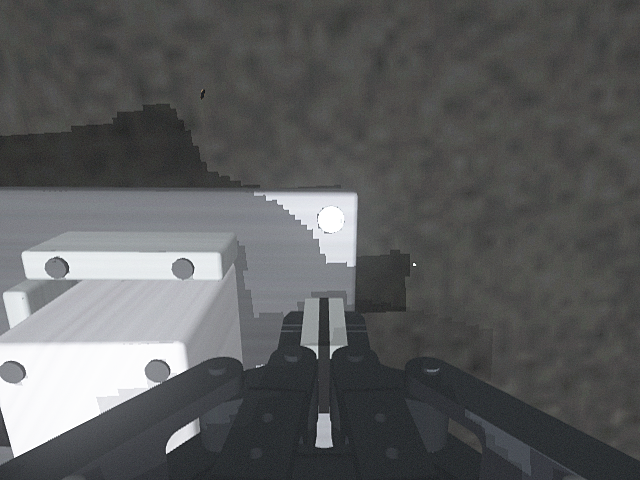

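The fingers are clear of the head's right side. I turn the hand 90° so that the two fingertips make a wide, low contact and the linkage stays off the head.

```bash
python3 -m crank '[{"jaw":1,"dx":0,"dy":0,"dz":0.03,"twist":-0.11},{"jaw":1,"dx":0,"dy":0,"dz":0.03,"twist":-0.22},{"jaw":1,"dx":0,"dy":0,"dz":0.03,"twist":-0.33},{"jaw":1,"dx":0,"dy":0,"dz":0.03,"twist":-0.44},{"jaw":1,"dx":0,"dy":0,"dz":0.03,"twist":-0.55},{"jaw":1,"dx":0,"dy":0,"dz":0.03,"twist":-0.66},{"jaw":1,"dx":0,"dy":0,"dz":0.03,"twist":-0.77},{"jaw":1,"dx":0,"dy":0,"dz":0.03,"twist":-0.88},{"jaw":1,"dx":0,"dy":0,"dz":0.03,"twist":-1},{"jaw":1,"dx":0,"dy":0,"dz":0.03,"twist":-1}]'
python3 - <<'E'
from h import *
plan(np.append(bw(.002,-.107)[:2],.196),-3.95)
p=env.get_obs()['tool_pos'];print(wb(p)); grab('wrist','w6')
E
```

```text
time: 7.02
tool_pos: [0.5663, -0.2041, 0.1943]
ee_rot: [-0.516, -0.487, 0.521, -0.475]
contact_force: [0.1, -0.5, 1.0]
grip_width: -0.001
pos [ 0.5663 -0.2041  0.1943] jawyaw -4.29 tilt [-0.016  0.008 -1.   ] F [ 0.1 -0.5  1. ] w -0.001 t 7.025 q7 -0.37
dx dy dz [-0.015  0.013 -0.353] twist -0.003759130616282549
[ 0.00043637 -0.14230711]
```

View pics/w6.png

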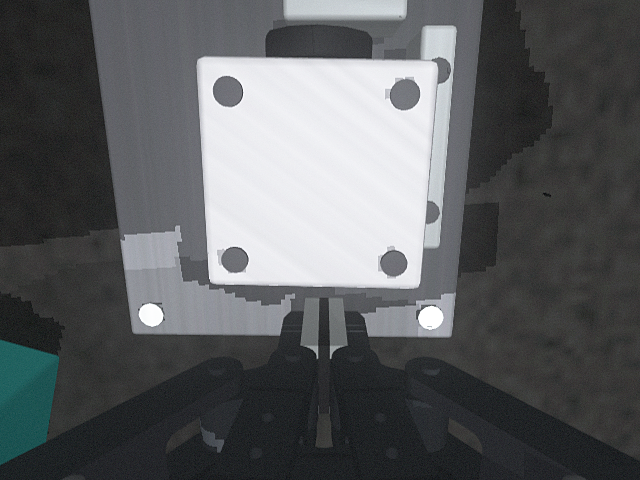

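```bash
python3 -m crank '[{"jaw":1,"dx":0,"dy":0.01,"dz":-0.1,"twist":0},{"jaw":1,"dx":0,"dy":0.01,"dz":-0.18,"twist":0},{"jaw":1,"dx":0,"dy":0.01,"dz":-0.22,"twist":0},{"jaw":1,"dx":0,"dy":0.01,"dz":-0.25,"twist":0},{"jaw":1,"dx":0,"dy":0.01,"dz":-0.28,"twist":0},{"jaw":1,"dx":0,"dy":0.01,"dz":-0.31,"twist":0},{"jaw":1,"dx":0,"dy":0.01,"dz":-0.33,"twist":0},{"jaw":1,"dx":0,"dy":0.01,"dz":-0.35,"twist":0},{"jaw":1,"dx":0,"dy":0.01,"dz":-0.36,"twist":0},{"jaw":1,"dx":0,"dy":0.01,"dz":-0.36,"twist":0}]'
python3 - <<'E'
from h import *
plan(np.append(bw(.002,-.107)[:2],.196),-3.95)
p=env.get_obs()['tool_pos'];print(wb(p)); grab('wrist','w7')
E
```

```text
time: 8.32
tool_pos: [0.5703, -0.1692, 0.1947]
ee_rot: [-0.517, -0.485, 0.522, -0.475]
contact_force: [-0.8, -4.7, 3.6]
grip_width: 0.005
pos [ 0.5703 -0.1692  0.1947] jawyaw -4.47 tilt [-0.015  0.006 -1.   ] F [-0.8 -4.7  3.6] w 0.005 t 8.325 q7 -0.43
dx dy dz [-0.013  0.    -0.002] twist -0.005796123311309663
[ 0.00196809 -0.1071969 ]
```

View pics/w7.png

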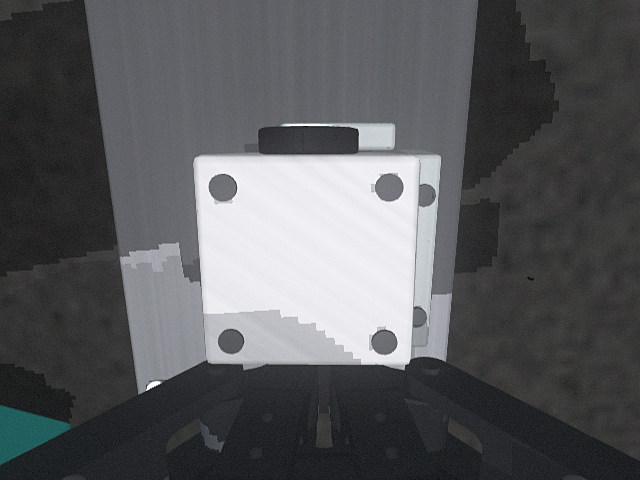

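```bash
python3 -m crank '[{"jaw":1,"dx":0,"dy":0,"dz":-0.02,"twist":0},{"jaw":1,"dx":0,"dy":0,"dz":-0.03,"twist":0},{"jaw":1,"dx":0,"dy":0,"dz":-0.03,"twist":0}]'
python3 - <<'E'
from h import *
plan(np.append(bw(.002,-.107)[:2],.196),-3.95)
p=env.get_obs()['tool_pos'];print(wb(p))
E
```

```text
time: 8.75
tool_pos: [0.5704, -0.168, 0.1948]
ee_rot: [-0.516, -0.484, 0.523, -0.475]
contact_force: [0.2, -7.8, 2.4]
grip_width: -0.001
pos [ 0.5704 -0.168   0.1948] jawyaw -4.57 tilt [-0.016  0.004 -1.   ] F [ 0.2 -7.8  2.4] w -0.001 t 8.75 q7 -0.44
dx dy dz [-0.012 -0.     0.01 ] twist -0.006936599332611435
[ 0.00199739 -0.10599953]
```

```bash
python3 -m crank '[{"jaw":1,"dx":0,"dy":0,"dz":0.15,"twist":0},{"jaw":1,"dx":0,"dy":0,"dz":0.3,"twist":0},{"jaw":1,"dx":-0.5,"dy":0,"dz":0.3,"twist":0},{"jaw":1,"dx":-1,"dy":0,"dz":0.3,"twist":0},{"jaw":1,"dx":-1,"dy":0,"dz":0.3,"twist":0},{"jaw":1,"dx":-1,"dy":0,"dz":0.3,"twist":0}]'
python3 - <<'E'
from h import *
plan(np.append(bw(-.06,-.075)[:2],.196),86.05); 
c=grab('wrist','w8')
cv2.imwrite('pics/c8.png',cv2.resize(c['img'][60:330,150:500],None,fx=2.2,fy=2.2)[:,:,::-1])
E
```

```text
time: 9.5
tool_pos: [0.5691, -0.1989, 0.2942]
ee_rot: [-0.516, -0.484, 0.523, -0.474]
contact_force: [0.7, -0.2, -0.3]
grip_width: -0.001
pos [ 0.5691 -0.1989  0.2942] jawyaw -4.62 tilt [-0.016  0.004 -1.   ] F [ 0.7 -0.2 -0.3] w -0.001 t 9.5 q7 -0.3
dx dy dz [ 0.994 -0.619 -0.609] twist 0.992603816502997
```

View pics/w8.png

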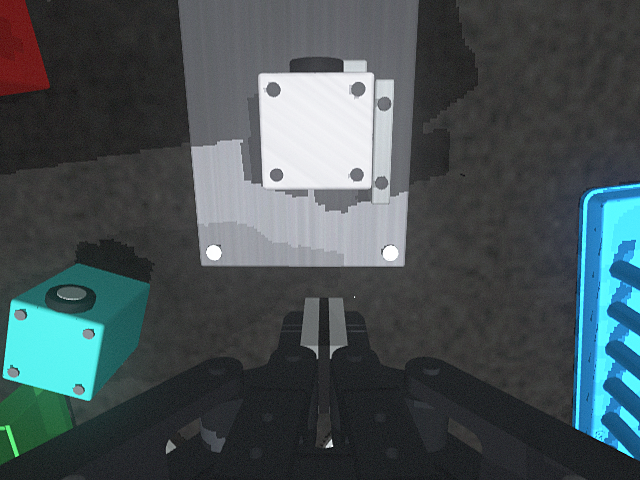

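```bash
cat > head.py <<'E'
from h import *
import sys
def head(name,roi,thr):
    c=load(name); g=c['img'].astype(int); x0,x1,y0,y1=roi
    m=(g.min(2)>thr).astype(np.uint8); M=np.zeros_like(m); M[y0:y1,x0:x1]=m[y0:y1,x0:x1]
    n,l,s,ce=cv2.connectedComponentsWithStats(M); k=1+s[1:,4].argmax()
    cn=max(cv2.findContours((l==k).astype(np.uint8),cv2.RETR_EXTERNAL,cv2.CHAIN_APPROX_NONE)[0],key=len)[:,0,:].astype(float)
    B=np.array([wb(onz(c,*p,.072)) for p in cn]); mn,mx=B.min(0),B.max(0); ctr=(mn+mx)/2
    for ax,side in((0,-1),(0,1),(1,-1),(1,1)):
        o=1-ax; sel=(np.abs(B[:,o]-ctr[o])<.017)&(side*(B[:,ax]-ctr[ax])>.018)
        f=np.polyfit(B[sel,o],B[sel,ax],1); print('face','xy'[ax],side,'at',np.polyval(f,ctr[o]).round(4),'slope deg',np.degrees(f[0]).round(2), sel.sum())
if __name__=='__main__': head(sys.argv[1],eval(sys.argv[2]),int(sys.argv[3]))
E
python3 head.py w8 "(240,373,70,200)" 205
python3 - <<'E'
from h import *
c=load('w8')
for n,p,z in [('plate',(202,266),.01),('plate',(405,266),.01),('fs near',(375,82),.036),('fs near',(373,203),.036),('fs far',(394,81),.036),('fs far',(390,203),.036)]: print(n,wb(onz(c,*p,z)).round(4))
E
```

```text
face x -1 at -0.0273 slope deg 1.18 81
face x 1 at 0.0208 slope deg -0.04 81
face y -1 at -0.0953 slope deg -0.39 75
face y 1 at -0.0474 slope deg 0.05 81
plate [-0.079  -0.1538]
plate [ 0.0492 -0.1545]
fs near [ 0.0254 -0.0481]
fs near [ 0.0257 -0.1094]
fs far [ 0.0349 -0.0477]
fs far [ 0.0349 -0.1095]
```

View pics/c8.png

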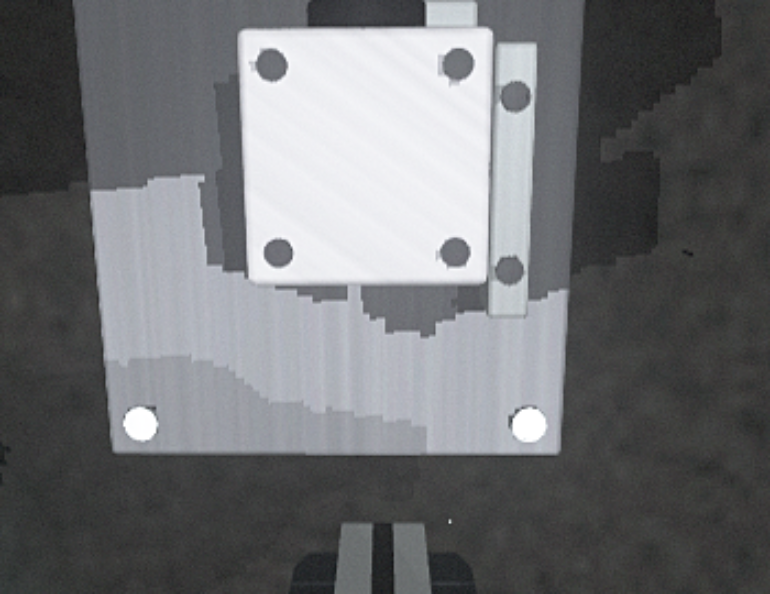

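```bash
python3 head.py w6 "(190,440,56,292)" 215; echo; python3 head.py w7 "(190,419,150,364)" 200
python3 - <<'E'
from h import *
for w,P in (('w6',[('fs far',(456,27),.036),('fs far',(439,247),.036),('plate',(133,333),.01),('plate',(451,337),.01)]),('w7',[('fs far',(440,155),.036),('fs far',(427,346),.036),('ls far',(394,123),.036),('ls far',(281,123),.036)]),('w8',[('ls',(367,60),.036),('ls',(345,60),.036)])):
    c=load(w)
    for n,p,z in P: print(w,n,wb(onz(c,*p,z)).round(4))
E
```

```text
face x -1 at -0.0266 slope deg 2.3 158
face x 1 at 0.0211 slope deg 0.63 163
face y -1 at -0.1078 slope deg -1.17 153
face y 1 at -0.0603 slope deg -1.36 179

face x -1 at -0.027 slope deg -2.92 151
face x 1 at 0.0211 slope deg -0.4 141
face y -1 at -0.0839 slope deg -38.9 63
face y 1 at -0.0443 slope deg -0.43 160
w6 fs far [ 0.0346 -0.0473]
w6 fs far [ 0.0342 -0.1096]
w6 plate [-0.0792 -0.1531]
w6 plate [ 0.0484 -0.1545]
w7 fs far [ 0.0345 -0.0467]
w7 fs far [ 0.0343 -0.1094]
w7 ls far [ 0.0206 -0.0375]
w7 ls far [-0.0121 -0.0372]
w8 ls [ 0.0213 -0.0378]
w8 ls [ 0.0104 -0.0377]
```

The head measures about 2–3 mm short in x, and y looks flush. The hand leans slightly forward at the top, so it probably tipped the head against the stop. I go back to the near side, try to remove that lean, and push again lower down.

```bash
python3 -m crank '[{"jaw":1,"dx":0,"dy":-0.2,"dz":0,"twist":0.11},{"jaw":1,"dx":0,"dy":-0.4,"dz":0,"twist":0.22},{"jaw":1,"dx":0,"dy":-0.6,"dz":-0.1,"twist":0.33},{"jaw":1,"dx":0,"dy":-0.8,"dz":-0.2,"twist":0.44},{"jaw":1,"dx":0,"dy":-0.8,"dz":-0.4,"twist":0.55},{"jaw":1,"dx":0,"dy":-0.8,"dz":-0.5,"twist":0.66},{"jaw":1,"dx":0,"dy":-0.8,"dz":-0.67,"twist":0.77},{"jaw":1,"dx":0,"dy":-0.8,"dz":-0.67,"twist":0.88},{"jaw":1,"dx":0,"dy":-0.8,"dz":-0.67,"twist":1},{"jaw":1,"dx":0,"dy":-0.8,"dz":-0.67,"twist":1}]'
python3 -c "
from h import *
plan(np.append(bw(-.06,-.07)[:2],.196),86.05)"
python3 -m crank '[{"jaw":1,"dx":-0.6,"dy":0,"dz":0.2,"twist":0}]'
python3 -c "
from h import *
plan(np.append(bw(-.06,-.07)[:2],.196),86.05)"
```

```text
time: 10.8
tool_pos: [0.4938, -0.1254, 0.2939]
ee_rot: [-0.699, 0.026, 0.714, 0.029]
contact_force: [0.3, 1.1, 0.3]
grip_width: 0.0
pos [ 0.4938 -0.1254  0.2939] jawyaw -94.5 tilt [-0.02   0.005 -1.   ] F [0.3 1.1 0.3] w 0.0 t 10.8 q7 -1.76
dx dy dz [ 0.976  0.013 -0.193] twist -0.006105319958027167
time: 10.92
tool_pos: [0.4735, -0.1245, 0.3493]
ee_rot: [-0.695, 0.022, 0.718, 0.03]
contact_force: [0.7, -1.5, 2.0]
grip_width: -0.001
pos [ 0.4735 -0.1245  0.3493] jawyaw -94.26 tilt [-0.031  0.012 -0.999] F [ 0.7 -1.5  2. ] w -0.001 t 10.925 q7 -1.68
dx dy dz [ 1.52   0.02  -0.426] twist -0.0034012910996605366
```

```bash
python3 -m crank '[{"jaw":1,"dx":0.6,"dy":0,"dz":0,"twist":0}]'
python3 -c "
from h import *
plan(np.append(bw(-.06,-.07)[:2],.196),86.05)"
python3 -m crank '[{"jaw":1,"dx":0,"dy":0,"dz":0.6,"twist":0}]'
python3 -c "
from h import *
plan(np.append(bw(-.06,-.07)[:2],.196),86.05)"
python3 -m crank '[{"jaw":1,"dx":0,"dy":0,"dz":-0.6,"twist":0}]'
python3 -c "
from h import *
plan(np.append(bw(-.06,-.07)[:2],.196),86.05)"
```

```text
time: 11.05
tool_pos: [0.4763, -0.1253, 0.3018]
ee_rot: [-0.703, 0.025, 0.71, 0.025]
contact_force: [1.6, -1.1, -1.5]
grip_width: 0.001
pos [ 0.4763 -0.1253  0.3018] jawyaw -94.09 tilt [-0.01  0.   -1.  ] F [ 1.6 -1.1 -1.5] w 0.001 t 11.05 q7 -1.74
dx dy dz [ 1.055 -0.    -0.358] twist -0.0015034971118255828
time: 11.18
tool_pos: [0.4145, -0.1202, 0.2909]
ee_rot: [-0.696, 0.016, 0.717, 0.031]
contact_force: [-2.2, -0.5, 1.6]
grip_width: -0.001
pos [ 0.4145 -0.1202  0.2909] jawyaw -93.83 tilt [-0.029  0.021 -0.999] F [-2.2 -0.5  1.6] w -0.001 t 11.175 q7 -1.68
dx dy dz [ 0.919  0.03  -0.997] twist 0.0013445238435167539
time: 11.3
tool_pos: [0.454, -0.1216, 0.2815]
ee_rot: [-0.683, 0.015, 0.729, 0.027]
contact_force: [3.6, -0.2, 1.2]
grip_width: 0.005
pos [ 0.454  -0.1216  0.2815] jawyaw -93.42 tilt [-0.064  0.019 -0.998] F [ 3.6 -0.2  1.2] w 0.005 t 11.3 q7 -1.74
dx dy dz [ 0.815  0.041 -0.628] twist 0.005939587107302992
```

```bash
python3 -m crank '[{"jaw":1,"dx":-0.5,"dy":0,"dz":-0.2,"twist":0},{"jaw":1,"dx":-1,"dy":0,"dz":-0.3,"twist":0},{"jaw":1,"dx":-1,"dy":0,"dz":-0.3,"twist":0},{"jaw":1,"dx":-1,"dy":0,"dz":-0.3,"twist":0}]' | sed -n 2,3p
python3 -m crank '[{"jaw":1,"dx":0.6,"dy":0,"dz":0,"twist":0}]'| sed -n 2,3p
python3 -c "
from h import *
plan(np.append(bw(-.06,-.07)[:2],.196),86.05)"
python3 -m crank '[{"jaw":1,"dx":0.6,"dy":0,"dz":0,"twist":0}]'| sed -n 2,3p
python3 -c "
from h import *
plan(np.append(bw(-.06,-.07)[:2],.196),86.05)"
python3 -m crank '[{"jaw":1,"dx":0,"dy":0,"dz":0,"twist":0},{"jaw":1,"dx":0,"dy":0,"dz":0,"twist":0}]'| sed -n 2,3p
python3 -c "
from h import *
plan(np.append(bw(-.06,-.07)[:2],.196),86.05)"
```

```text
tool_pos: [0.4897, -0.1255, 0.3784]
ee_rot: [-0.683, 0.014, 0.73, 0.026]
tool_pos: [0.4875, -0.1251, 0.3201]
ee_rot: [-0.686, 0.015, 0.727, 0.025]
pos [ 0.4875 -0.1251  0.3201] jawyaw -93.25 tilt [-0.059  0.016 -0.998] F [ 0.7 -1.6 -1.1] w 0.006 t 11.925 q7 -1.72
dx dy dz [ 1.225  0.03  -0.31 ] twist 0.007735920927118261
tool_pos: [0.4827, -0.1245, 0.258]
ee_rot: [-0.685, 0.014, 0.728, 0.025]
pos [ 0.4827 -0.1245  0.258 ] jawyaw -93.18 tilt [-0.059  0.016 -0.998] F [ 0.1 -1.  -0.7] w 0.005 t 12.05 q7 -1.78
dx dy dz [ 0.602  0.025 -0.321] twist 0.008520998559780916
tool_pos: [0.4828, -0.1243, 0.2586]
ee_rot: [-0.685, 0.014, 0.728, 0.024]
pos [ 0.4828 -0.1243  0.2586] jawyaw -93.12 tilt [-0.06   0.016 -0.998] F [0.3 0.  0.7] w -0.002 t 12.3 q7 -1.78
dx dy dz [ 0.608  0.028 -0.321] twist 0.009211392043062637
```

```bash
python3 -m crank '[{"jaw":1,"dx":-0.5,"dy":0,"dz":0,"twist":0},{"jaw":1,"dx":-1,"dy":0,"dz":0,"twist":0},{"jaw":1,"dx":-1,"dy":0,"dz":0,"twist":0}]' | sed -n 2,2p
python3 -m crank '[{"jaw":1,"dx":0,"dy":0,"dz":-0.6,"twist":0}]'| sed -n 2,2p
python3 -c "
from h import *
plan(np.append(bw(-.06,-.07)[:2],.196),86.05)"
python3 -m crank '[{"jaw":1,"dx":0,"dy":0,"dz":0.6,"twist":0}]'| sed -n 2,2p
python3 -c "
from h import *
plan(np.append(bw(-.06,-.07)[:2],.196),86.05)"
python3 -m crank '[{"jaw":1,"dx":0,"dy":0,"dz":0,"twist":0},{"jaw":1,"dx":0,"dy":0,"dz":0,"twist":0}]'| sed -n 2,2p
python3 -c "
from h import *
plan(np.append(bw(-.06,-.07)[:2],.196),86.05)"
```

```text
tool_pos: [0.4915, -0.1257, 0.3653]
tool_pos: [0.5481, -0.1293, 0.364]
pos [ 0.5481 -0.1293  0.364 ] jawyaw -93.1 tilt [-0.051  0.007 -0.999] F [ 2.1 -0.9  1.5] w 0.002 t 12.8 q7 -1.72
dx dy dz [1.697 0.012 0.284] twist 0.009419429806529756
tool_pos: [0.4988, -0.1269, 0.3645]
pos [ 0.4988 -0.1269  0.3645] jawyaw -93.05 tilt [-0.045  0.022 -0.999] F [-3.2 -0.3  1.1] w 0.002 t 12.925 q7 -1.68
dx dy dz [ 1.677  0.035 -0.199] twist 0.010033641064128712
tool_pos: [0.4992, -0.1271, 0.3656]
pos [ 0.4992 -0.1271  0.3656] jawyaw -93.04 tilt [-0.043  0.021 -0.999] F [ 0.3 -0.3  0.8] w 0.0 t 13.175 q7 -1.67
dx dy dz [ 1.689  0.032 -0.193] twist 0.010092390843283283
```

```bash
for i in 1 2 3; do python3 -m crank '[{"jaw":1,"dx":0,"dy":0,"dz":-0.6,"twist":0}]'>/dev/null
python3 -c "
from h import *
plan(np.append(bw(-.06,-.07)[:2],.196),86.05)"|head -1
python3 -m crank '[{"jaw":1,"dx":0,"dy":0,"dz":0.6,"twist":0}]'>/dev/null
python3 -c "
from h import *
plan(np.append(bw(-.06,-.07)[:2],.196),86.05)"|head -1
done
```

```text
pos [ 0.5569 -0.1307  0.3645] jawyaw -93.09 tilt [-0.045  0.016 -0.999] F [ 2.2 -1.5  1.1] w -0.001 t 13.3 q7 -1.72
pos [ 0.507  -0.1286  0.3634] jawyaw -93.08 tilt [-0.04   0.032 -0.999] F [-3.1 -0.6  1.3] w -0.002 t 13.425 q7 -1.68
pos [ 0.5379 -0.1263  0.3505] jawyaw -92.6 tilt [-0.083  0.028 -0.996] F [0.7 0.8 0.1] w 0.001 t 13.55 q7 -1.72
pos [ 0.5041 -0.1267  0.3533] jawyaw -92.64 tilt [-0.079  0.04  -0.996] F [-2.3 -0.1  2. ] w -0.003 t 13.675 q7 -1.68
pos [ 0.5393 -0.1244  0.3385] jawyaw -92.18 tilt [-0.12   0.037 -0.992] F [ 1.3 -0.7  0.8] w -0.002 t 13.8 q7 -1.72
pos [ 0.5042 -0.1249  0.3425] jawyaw -92.22 tilt [-0.117  0.049 -0.992] F [-1.4 -0.8  2.6] w -0.002 t 13.925 q7 -1.69
```

```bash
python3 -m crank '[{"jaw":1,"dx":0,"dy":0,"dz":0,"twist":0},{"jaw":1,"dx":0,"dy":0,"dz":0,"twist":0},{"jaw":1,"dx":0,"dy":0,"dz":0,"twist":0}]'>/dev/null
python3 -c "
from h import *
plan(np.append(bw(-.06,-.07)[:2],.196),86.05)"|head -1
for i in 1 2; do python3 -m crank '[{"jaw":1,"dx":-0.6,"dy":0,"dz":0,"twist":0}]'>/dev/null
python3 -c "
from h import *
plan(np.append(bw(-.06,-.07)[:2],.196),86.05)"|head -1
python3 -m crank '[{"jaw":1,"dx":0.6,"dy":0,"dz":0,"twist":0}]'>/dev/null
python3 -c "
from h import *
plan(np.append(bw(-.06,-.07)[:2],.196),86.05)"|head -1
done
```

```text
pos [ 0.5052 -0.1251  0.3447] jawyaw -92.23 tilt [-0.113  0.047 -0.993] F [ 0.4 -0.5 -0.2] w 0.001 t 14.3 q7 -1.69
pos [ 0.5105 -0.1283  0.4029] jawyaw -92.25 tilt [-0.118  0.048 -0.992] F [ 1.  -0.5  0. ] w 0.003 t 14.425 q7 -1.64
pos [ 0.5096 -0.1261  0.3528] jawyaw -92.3 tilt [-0.097  0.04  -0.994] F [ 1.  -1.2 -2.1] w -0.001 t 14.55 q7 -1.69
pos [ 0.5066 -0.1278  0.393 ] jawyaw -92.26 tilt [-0.124  0.048 -0.991] F [ 0.4 -2.1  0.5] w 0.004 t 14.675 q7 -1.65
pos [ 0.5066 -0.1257  0.3509] jawyaw -92.26 tilt [-0.107  0.043 -0.993] F [ 1.2 -1.6 -0.5] w 0.001 t 14.8 q7 -1.69
```

```bash
cat > st.py <<'E'
from h import *
o=env.get_obs(); M=R.from_quat(o['ee_rot']).as_matrix(); print('t',o['time'],o['tool_pos'].round(4),'bench',wb(o['tool_pos']).round(4),'tilt',M[:2,0].round(4),'F',o['contact_force'].round(1),'w',o['grip_width'].round(3))
E
python3 -m crank '[{"jaw":1,"dx":0,"dy":0,"dz":0,"twist":0},{"jaw":1,"dx":0,"dy":0,"dz":0,"twist":0}]'>/dev/null
python3 st.py
python3 -m crank '[{"jaw":1,"dx":-0.6,"dy":0,"dz":0,"twist":0}]'>/dev/null
python3 -m crank '[{"jaw":1,"dx":0.6,"dy":0,"dz":0,"twist":0}]'>/dev/null
python3 st.py
python3 -m crank '[{"jaw":1,"dx":0,"dy":0,"dz":0,"twist":0}]'>/dev/null
python3 st.py
python3 -m crank '[{"jaw":1,"dx":0,"dy":0,"dz":0,"twist":0}]'>/dev/null
python3 st.py
python3 -m crank '[{"jaw":1,"dx":-0.6,"dy":0,"dz":0,"twist":0},{"jaw":1,"dx":-1,"dy":0,"dz":0,"twist":0}]'>/dev/null
python3 st.py
python3 -m crank '[{"jaw":1,"dx":0.6,"dy":0,"dz":0,"twist":0}]'>/dev/null
python3 st.py
python3 -m crank '[{"jaw":1,"dx":0.6,"dy":0,"dz":0,"twist":0}]'>/dev/null
python3 st.py
```

```text
Traceback (most recent call last):
  File "st.py", line 2, in <module>
    o=env.get_obs(); M=R.from_quat(o['ee_rot']).as_matrix(); print('t',o['time'],o['tool_pos'].round(4),'bench',wb(o['tool_pos']).round(4),'tilt',M[:2,0].round(4),'F',o['contact_force'].round(1),'w',o['grip_width'].round(3))
                                                                                                                                                                                                       ^^^^^^^^^^^^^^^^^^^^^
AttributeError: 'float' object has no attribute 'round'
Traceback (most recent call last):
  File "st.py", line 2, in <module>
    o=env.get_obs(); M=R.from_quat(o['ee_rot']).as_matrix(); print('t',o['time'],o['tool_pos'].round(4),'bench',wb(o['tool_pos']).round(4),'tilt',M[:2,0].round(4),'F',o['contact_force'].round(1),'w',o['grip_width'].round(3))
                                                                                                                                                                                                       ^^^^^^^^^^^^^^^^^^^^^
AttributeE
[... 2210 characters left out ...]
                                                  ^^^^^^^^^^^^^^^^^^^^^
AttributeError: 'float' object has no attribute 'round'
Traceback (most recent call last):
  File "st.py", line 2, in <module>
    o=env.get_obs(); M=R.from_quat(o['ee_rot']).as_matrix(); print('t',o['time'],o['tool_pos'].round(4),'bench',wb(o['tool_pos']).round(4),'tilt',M[:2,0].round(4),'F',o['contact_force'].round(1),'w',o['grip_width'].round(3))
                                                                                                                                                                                                       ^^^^^^^^^^^^^^^^^^^^^
AttributeError: 'float' object has no attribute 'round'
```

```bash
sed -i "s/o\['grip_width'\].round(3)/round(float(o['grip_width']),3),'q',o['q'].round(2)/" st.py; python3 st.py
python3 -m crank '[{"jaw":1,"dx":0,"dy":0,"dz":0,"twist":0},{"jaw":1,"dx":0,"dy":0,"dz":0,"twist":0}]'>/dev/null
python3 st.py
python3 -m crank '[{"jaw":1,"dx":-0.6,"dy":0,"dz":0,"twist":0}]'>/dev/null
python3 st.py
python3 -m crank '[{"jaw":1,"dx":0.6,"dy":0,"dz":0,"twist":0}]'>/dev/null
python3 st.py
python3 -m crank '[{"jaw":1,"dx":0,"dy":0,"dz":0,"twist":0}]'>/dev/null
python3 st.py
```

```text
t 16.05 [ 0.5216 -0.1257  0.3623] bench [-0.0496 -0.0671] tilt [-0.0523  0.0245] F [ 0.6 -0.9  0.3] w 0.001 q [ 0.79  0.43 -0.76  1.85  0.32  1.05 -1.7 ]
t 16.3 [ 0.5231 -0.1256  0.3653] bench [-0.0481 -0.0669] tilt [-0.0486  0.0238] F [-0.   0.6  0.8] w -0.004 q [ 0.79  0.43 -0.76  1.84  0.31  1.05 -1.7 ]
t 16.425 [ 0.5251 -0.1273  0.4245] bench [-0.046  -0.0685] tilt [-0.0536  0.0257] F [ 1.3 -1.5  1.3] w 0.0 q [ 0.83  0.37 -0.79  1.77  0.26  1.17 -1.65]
t 16.55 [ 0.5283 -0.126   0.376 ] bench [-0.0428 -0.067 ] tilt [-0.0309  0.0187] F [ 0.2 -0.5 -1.6] w 0.003 q [ 0.8   0.42 -0.77  1.83  0.31  1.06 -1.7 ]
t 16.675 [ 0.5271 -0.1264  0.3754] bench [-0.044  -0.0675] tilt [-0.0353  0.0192] F [-0.4 -0.3 -0.3] w -0.002 q [ 0.8   0.42 -0.76  1.83  0.31  1.06 -1.7 ]
```

The up/down reversal is taking the lean out, from -0.11 to -0.035. I continue.

```bash
python3 -m crank '[{"jaw":1,"dx":0,"dy":0,"dz":0,"twist":0}]'>/dev/null
python3 -m crank '[{"jaw":1,"dx":-0.6,"dy":0,"dz":0,"twist":0}]'>/dev/null
python3 -m crank '[{"jaw":1,"dx":0.6,"dy":0,"dz":0,"twist":0}]'>/dev/null
python3 -m crank '[{"jaw":1,"dx":0,"dy":0,"dz":0,"twist":0},{"jaw":1,"dx":0,"dy":0,"dz":0,"twist":0}]'>/dev/null
python3 st.py
python3 -m crank '[{"jaw":1,"dx":-0.6,"dy":0,"dz":0,"twist":0}]'>/dev/null
python3 -m crank '[{"jaw":1,"dx":0.6,"dy":0,"dz":0,"twist":0}]'>/dev/null
python3 -m crank '[{"jaw":1,"dx":0,"dy":0,"dz":0,"twist":0},{"jaw":1,"dx":0,"dy":0,"dz":0,"twist":0}]'>/dev/null
python3 st.py
python3 -m crank '[{"jaw":1,"dx":-0.6,"dy":0,"dz":0,"twist":0}]'>/dev/null
python3 -m crank '[{"jaw":1,"dx":0.6,"dy":0,"dz":0,"twist":0}]'>/dev/null
python3 -m crank '[{"jaw":1,"dx":0,"dy":0,"dz":0,"twist":0},{"jaw":1,"dx":0,"dy":0,"dz":0,"twist":0}]'>/dev/null
python3 st.py
```

```text
t 17.3 [ 0.535  -0.1259  0.3915] bench [-0.0362 -0.0665] tilt [-0.0093  0.0127] F [ 0.4 -0.3  0.2] w 0.002 q [ 0.8   0.41 -0.77  1.81  0.31  1.07 -1.69]
t 17.8 [ 0.541  -0.1254  0.4042] bench [-0.0303 -0.0655] tilt [0.0115 0.0078] F [0.5 0.2 0.3] w 0.0 q [ 0.8   0.4  -0.78  1.79  0.31  1.07 -1.69]
t 18.3 [ 0.5467 -0.1246  0.4172] bench [-0.0246 -0.0644] tilt [0.0326 0.0029] F [ 0.5 -0.1  0.4] w 0.002 q [ 0.81  0.39 -0.79  1.77  0.3   1.08 -1.69]
```

```bash
python3 -c "
from h import *
plan(np.append(bw(-.072,-.070)[:2],.32),86.05)"
python3 -m crank '[{"jaw":1,"dx":0.4,"dy":0,"dz":0.1,"twist":0},{"jaw":1,"dx":0.9,"dy":0,"dz":0.3,"twist":0},{"jaw":1,"dx":0.97,"dy":0.05,"dz":0.5,"twist":0},{"jaw":1,"dx":0.97,"dy":0.05,"dz":0.5,"twist":0},{"jaw":1,"dx":0.97,"dy":0.05,"dz":0.5,"twist":0}]'>/dev/null
python3 st.py
python3 -c "
from h import *
plan(np.append(bw(-.072,-.070)[:2],.193),86.05)"
```

```text
pos [ 0.5467 -0.1246  0.4172] jawyaw -92.15 tilt [ 0.033  0.003 -0.999] F [ 0.5 -0.1  0.4] w 0.002 t 18.3 q7 -1.69
dx dy dz [0.956 0.045 0.506] twist 0.019972611668003362
t 18.925 [ 0.5016 -0.1275  0.3208] bench [-0.0694 -0.0704] tilt [0.0369 0.0019] F [0.6 0.4 0.2] w -0.001 q [ 0.81  0.43 -0.75  1.96  0.38  0.85 -1.74]
pos [ 0.5016 -0.1275  0.3208] jawyaw -92.16 tilt [ 0.037  0.002 -0.999] F [0.6 0.4 0.2] w -0.001 t 18.925 q7 -1.74
dx dy dz [ 1.276 -0.     0.073] twist 0.019858974203975775
```

```bash
python3 -m crank '[{"jaw":1,"dx":0.4,"dy":0,"dz":0.06,"twist":0.02},{"jaw":1,"dx":0.8,"dy":0,"dz":0.06,"twist":0.02},{"jaw":1,"dx":1,"dy":0,"dz":0.06,"twist":0.02},{"jaw":1,"dx":1,"dy":0,"dz":0.06,"twist":0.02},{"jaw":1,"dx":1,"dy":0,"dz":0.06,"twist":0.02}]'>/dev/null
python3 -m crank '[{"jaw":1,"dx":0.15,"dy":0,"dz":0,"twist":0},{"jaw":1,"dx":0.26,"dy":0,"dz":0,"twist":0},{"jaw":1,"dx":0.26,"dy":0,"dz":0,"twist":0}]'>/dev/null
python3 st.py
python3 -c "
from h import *
plan(np.append(bw(-.042,-.070)[:2],.193),86.05)"
```

```text
t 19.925 [ 0.5009 -0.1269  0.195 ] bench [-0.0702 -0.0698] tilt [0.0373 0.0019] F [-0.4 -0.3  0.3] w -0.0 q [ 0.67  0.62 -0.59  2.03  0.57  0.62 -1.93]
pos [ 0.5009 -0.1269  0.195 ] jawyaw -93.94 tilt [ 0.037  0.002 -0.999] F [-0.4 -0.3  0.3] w -0.0 t 19.925 q7 -1.93
dx dy dz [ 0.03   0.002 -0.281] twist 0.00010588260891811134
```

```bash
python3 -m crank '[{"jaw":1,"dx":0,"dy":0,"dz":-0.1,"twist":0},{"jaw":1,"dx":0,"dy":0,"dz":-0.18,"twist":0},{"jaw":1,"dx":0,"dy":0,"dz":-0.22,"twist":0},{"jaw":1,"dx":0,"dy":0,"dz":-0.24,"twist":0},{"jaw":1,"dx":0,"dy":0,"dz":-0.26,"twist":0},{"jaw":1,"dx":0,"dy":0,"dz":-0.28,"twist":0},{"jaw":1,"dx":0,"dy":0,"dz":-0.28,"twist":0}]'>/dev/null
python3 st.py
python3 -m crank '[{"jaw":1,"dx":0,"dy":0,"dz":-0.02,"twist":0},{"jaw":1,"dx":0,"dy":0,"dz":-0.02,"twist":0}]'>/dev/null
python3 st.py
```

```text
t 20.8 [ 0.5286 -0.1288  0.1957] bench [-0.0424 -0.0698] tilt [0.0366 0.0021] F [-2.6 -1.2 -0.2] w -0.001 q [ 0.66  0.65 -0.59  1.96  0.57  0.66 -1.92]
t 21.05 [ 0.5292 -0.1289  0.1954] bench [-0.0418 -0.0698] tilt [0.033 0.002] F [-7.9  1.3  3.6] w -0.003 q [ 0.65  0.66 -0.59  1.96  0.57  0.66 -1.92]
```

```bash
python3 -m crank '[{"jaw":1,"dx":0,"dy":0,"dz":0.06,"twist":0},{"jaw":1,"dx":0,"dy":0,"dz":0.25,"twist":0},{"jaw":1,"dx":-0.4,"dy":0,"dz":0.25,"twist":0},{"jaw":1,"dx":-0.8,"dy":0,"dz":0.25,"twist":0},{"jaw":1,"dx":-1,"dy":0,"dz":0.25,"twist":0},{"jaw":1,"dx":-1,"dy":0,"dz":0.25,"twist":0},{"jaw":1,"dx":-1,"dy":0,"dz":0.25,"twist":0}]'>/dev/null
python3 st.py
python3 -c "
from h import *
c=grab('wrist','w9')"
```

```text
t 21.925 [ 0.5006 -0.1275  0.2936] bench [-0.0704 -0.0704] tilt [0.032  0.0021] F [ 0.2 -0.4 -0.4] w -0.004 q [ 0.79  0.47 -0.72  1.98  0.42  0.81 -1.8 ]
```

View pics/w9.png

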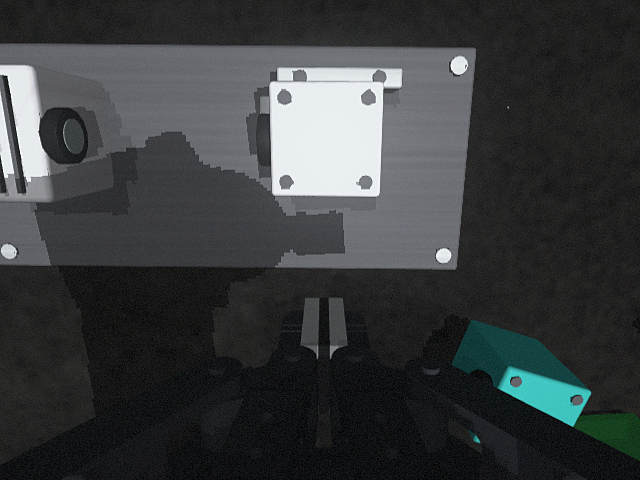

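```bash
python3 head.py w9 "(262,390,81,200)" 215
python3 - <<'E'
from h import *
c=load('w9')
for n,p,z in [('plate nr',(457,269),.01),('plate fr',(475,48),.01),('fs far',(401,69),.036),('fs far',(278,68),.036)]: print(n,wb(onz(c,*p,z)).round(4))
print(proj(c,bw(.025,-.045,.072)),proj(c,bw(.025,-.095,.072)),proj(c,bw(-.025,-.095,.072)),proj(c,bw(-.025,-.045,.072)))
cv2.imwrite('pics/c9.png',cv2.resize(c['img'][40:230,220:480],None,fx=3,fy=3)[:,:,::-1])
E
```

```text
face x -1 at -0.0246 slope deg 0.85 75
face x 1 at 0.0232 slope deg -0.12 80
face y -1 at -0.0957 slope deg -0.4 80
face y 1 at -0.0479 slope deg -0.12 80
plate nr [-0.0799 -0.1541]
plate fr [ 0.0482 -0.154 ]
fs far [ 0.0337 -0.1094]
fs far [ 0.0342 -0.0475]
[263.47951009  78.21091821] [380.85493871  78.14321605] [377.17137497 195.27883864] [267.32530663 195.19874509]
```

View pics/c9.png

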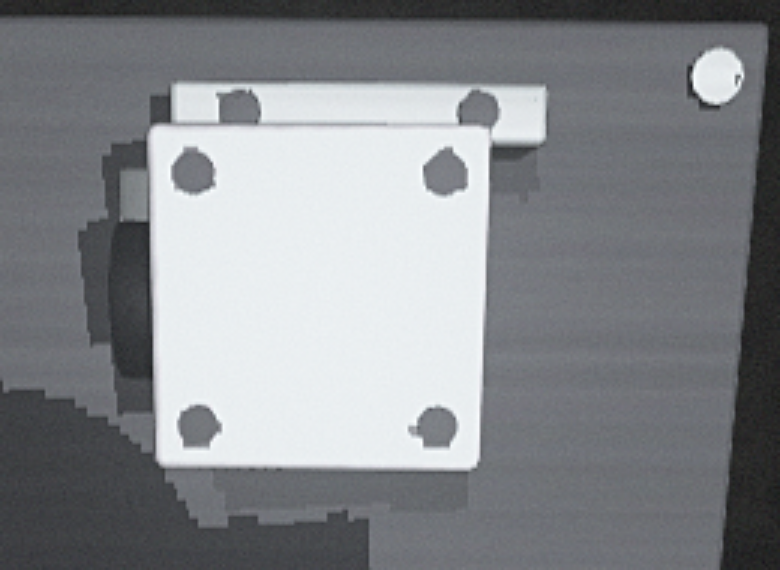

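x now measures flush. For y, I look straight down the head/left-stop joint, where parallax vanishes.

```bash
python3 -m crank '[{"jaw":1,"dx":0.1,"dy":-0.15,"dz":0,"twist":0},{"jaw":1,"dx":0.2,"dy":-0.25,"dz":0,"twist":0},{"jaw":1,"dx":0.2,"dy":-0.25,"dz":0,"twist":0},{"jaw":1,"dx":0.2,"dy":-0.25,"dz":0,"twist":0}]'>/dev/null
python3 st.py
python3 -c "
from h import *
c=grab('wrist','w10'); print('cam',wb(c['P'][:3,3]),c['P'][:3,2])
for p in [(.025,-.045,.072),(-.025,-.045,.072),(.021,-.045,.036),(-.013,-.045,.036),(.021,-.037,.036),(-.013,-.037,.036)]: print(p,proj(c,bw(*p)).round(1))
cv2.imwrite('pics/c10.png',cv2.resize(c['img'][20:220,260:460],None,fx=4,fy=4)[:,:,::-1][:600])
"
```

```text
t 22.475 [ 0.5029 -0.1026  0.2731] bench [-0.0699 -0.0454] tilt [0.0306 0.0026] F [ 0.3 -0.1 -0.1] w 0.002 q [ 0.72  0.5  -0.7   2.    0.45  0.77 -1.88]
cam [ 0.00188251 -0.04646537] [-0.24839338  0.02217905 -0.9684053 ]
(0.025, -0.045, 0.072) [322.1  71.8]
(-0.025, -0.045, 0.072) [322.2 202.7]
(0.021, -0.045, 0.036) [322.8  92.2]
(-0.013, -0.045, 0.036) [322.8 166.6]
(0.021, -0.037, 0.036) [305.6  92.2]
(-0.013, -0.037, 0.036) [306.3 166.5]
```

View pics/c10.png

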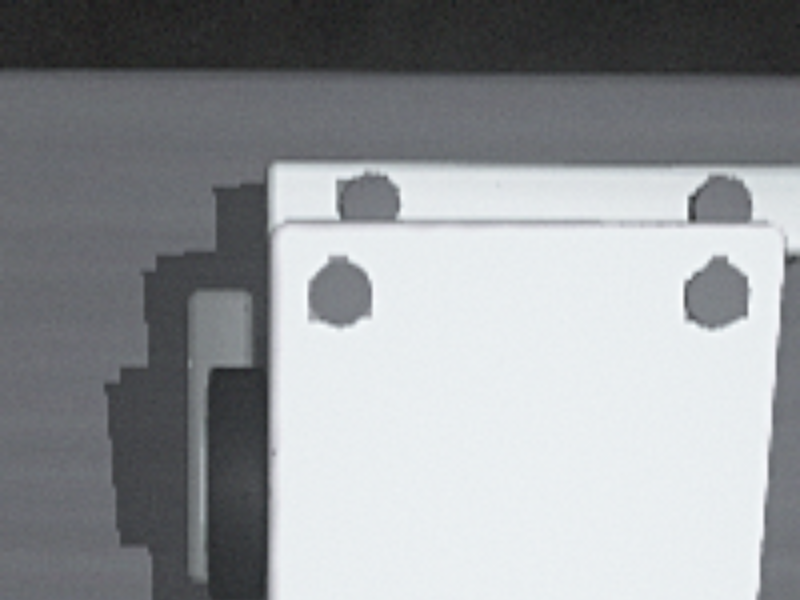

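The view shows a dark gap of about 2 mm between the head edge (px 327) and the left stop (px 322). The y push must have tipped the head too, so I repeat it with the tips leading in +y.

```bash
python3 -m crank '[{"jaw":1,"dx":-0.4,"dy":0.2,"dz":0,"twist":-0.11},{"jaw":1,"dx":-0.8,"dy":0.5,"dz":0,"twist":-0.22},{"jaw":1,"dx":-1,"dy":0.8,"dz":-0.2,"twist":-0.33},{"jaw":1,"dx":-1,"dy":1,"dz":-0.4,"twist":-0.44},{"jaw":1,"dx":-1,"dy":1,"dz":-0.6,"twist":-0.55},{"jaw":1,"dx":-1,"dy":1,"dz":-0.66,"twist":-0.66},{"jaw":1,"dx":-1,"dy":1,"dz":-0.66,"twist":-0.77},{"jaw":1,"dx":-1,"dy":1,"dz":-0.66,"twist":-0.88},{"jaw":1,"dx":-1,"dy":1,"dz":-0.66,"twist":-1},{"jaw":1,"dx":-1,"dy":1,"dz":-0.66,"twist":-1}]' >/dev/null
python3 st.py
python3 -m crank '[{"jaw":1,"dx":0,"dy":0.6,"dz":0,"twist":0}]'>/dev/null
python3 st.py
python3 -m crank '[{"jaw":1,"dx":0,"dy":-0.6,"dz":0,"twist":0}]'>/dev/null
python3 st.py
python3 -m crank '[{"jaw":1,"dx":0,"dy":0,"dz":0,"twist":0},{"jaw":1,"dx":0,"dy":0,"dz":0,"twist":0}]'>/dev/null
python3 st.py
```

```text
t 23.775 [ 0.5585 -0.2082  0.3749] bench [-0.0071 -0.147 ] tilt [0.0312 0.0027] F [-0.1 -0.4 -0.1] w -0.001 q [ 1.09  0.64 -1.09  1.72  0.62  1.13 -0.25]
t 23.9 [ 0.6154 -0.2141  0.3755] bench [ 0.05   -0.1489] tilt [0.025  0.0005] F [ 1.4 -1.3  2.1] w -0.005 q [ 0.97  0.72 -1.04  1.57  0.65  1.2  -0.26]
t 24.025 [ 0.5666 -0.2067  0.3737] bench [ 0.0008 -0.1449] tilt [0.0375 0.0136] F [-2.6  0.3  1.4] w -0.003 q [ 1.07  0.65 -1.08  1.7   0.61  1.13 -0.26]
t 24.275 [ 0.5666 -0.2071  0.3739] bench [ 0.001  -0.1452] tilt [0.0381 0.0131] F [ 0.3 -0.1 -0.6] w -0.002 q [ 1.07  0.65 -1.08  1.7   0.61  1.13 -0.26]
```

```bash
python3 -m crank '[{"jaw":1,"dx":0,"dy":0.6,"dz":0,"twist":0}]'>/dev/null
python3 -m crank '[{"jaw":1,"dx":0,"dy":-0.6,"dz":0,"twist":0}]'>/dev/null
python3 -m crank '[{"jaw":1,"dx":0,"dy":0,"dz":0,"twist":0},{"jaw":1,"dx":0,"dy":0,"dz":0,"twist":0}]'>/dev/null
python3 st.py
python3 -m crank '[{"jaw":1,"dx":0,"dy":0.6,"dz":0,"twist":0}]'>/dev/null
python3 -m crank '[{"jaw":1,"dx":0,"dy":-0.6,"dz":0,"twist":0}]'>/dev/null
python3 -m crank '[{"jaw":1,"dx":0,"dy":0,"dz":0,"twist":0},{"jaw":1,"dx":0,"dy":0,"dz":0,"twist":0}]'>/dev/null
python3 st.py
python3 -c "
from h import *
plan(np.append(bw(-.006,-.148)[:2],.28),-3.95)"
```

```text
t 24.775 [ 0.5758 -0.2072  0.3763] bench [ 0.0101 -0.1448] tilt [0.0504 0.019 ] F [-0.2 -0.5  1.1] w -0.001 q [ 1.06  0.66 -1.08  1.68  0.61  1.13 -0.26]
t 25.275 [ 0.5856 -0.2083  0.3805] bench [ 0.0199 -0.1452] tilt [0.0656 0.0228] F [ 0.6 -0.2 -0.2] w -0.001 q [ 1.05  0.67 -1.08  1.66  0.61  1.13 -0.26]
pos [ 0.5856 -0.2083  0.3805] jawyaw -5.32 tilt [ 0.066  0.023 -0.998] F [ 0.6 -0.2 -0.2] w -0.001 t 25.275 q7 -0.26
dx dy dz [ 0.985 -0.322  0.063] twist -0.015185546824921264
```

```bash
python3 -m crank '[{"jaw":1,"dx":0.4,"dy":-0.1,"dz":0,"twist":-0.015},{"jaw":1,"dx":0.8,"dy":-0.3,"dz":0,"twist":-0.015},{"jaw":1,"dx":0.98,"dy":-0.37,"dz":0,"twist":-0.015},{"jaw":1,"dx":0.98,"dy":-0.37,"dz":0,"twist":-0.015},{"jaw":1,"dx":0.98,"dy":-0.37,"dz":0,"twist":-0.015}]'>/dev/null
python3 st.py
python3 -c "
from h import *
plan(np.append(bw(-.010,-.140)[:2],.195),-3.95)"
```

```text
t 25.9 [ 0.5568 -0.203   0.2825] bench [-0.0091 -0.1419] tilt [0.0692 0.0216] F [-0.6  0.3 -0.4] w -0.002 q [ 1.04  0.73 -1.    1.81  0.72  0.94 -0.33]
pos [ 0.5568 -0.203   0.2825] jawyaw -4.0 tilt [ 0.069  0.022 -0.997] F [-0.6  0.3 -0.4] w -0.002 t 25.9 q7 -0.33
dx dy dz [ 0.873 -0.068  0.004] twist -0.000506381806747432
```

```bash
python3 -m crank '[{"jaw":1,"dx":0.4,"dy":-0.03,"dz":0,"twist":0},{"jaw":1,"dx":0.7,"dy":-0.06,"dz":0,"twist":0},{"jaw":1,"dx":0.86,"dy":-0.07,"dz":0,"twist":0},{"jaw":1,"dx":0.86,"dy":-0.07,"dz":0,"twist":0},{"jaw":1,"dx":0.86,"dy":-0.07,"dz":-0.1,"twist":0},{"jaw":1,"dx":0.86,"dy":-0.07,"dz":-0.2,"twist":0},{"jaw":1,"dx":0.86,"dy":-0.07,"dz":-0.25,"twist":0},{"jaw":1,"dx":0.86,"dy":-0.07,"dz":-0.25,"twist":0}]'>/dev/null
python3 st.py
```

```text
t 26.9 [ 0.5577 -0.1749  0.1974] bench [-0.0102 -0.1138] tilt [0.0698 0.0215] F [ 0.3  0.3 -0.1] w 0.001 q [ 0.93  0.82 -0.89  1.86  0.84  0.81 -0.46]
```

```bash
python3 -m crank '[{"jaw":1,"dx":0,"dy":0,"dz":-0.015,"twist":0},{"jaw":1,"dx":0,"dy":0,"dz":-0.025,"twist":0},{"jaw":1,"dx":0,"dy":0,"dz":-0.03,"twist":0},{"jaw":1,"dx":0,"dy":0,"dz":-0.035,"twist":0},{"jaw":1,"dx":0,"dy":0,"dz":-0.04,"twist":0},{"jaw":1,"dx":0,"dy":0,"dz":-0.04,"twist":0}]'>/dev/null
python3 st.py
python3 -m crank '[{"jaw":1,"dx":0,"dy":0,"dz":-0.015,"twist":0},{"jaw":1,"dx":0,"dy":0,"dz":-0.015,"twist":0}]'>/dev/null
python3 st.py
```

```text
t 27.65 [ 0.5581 -0.1713  0.1976] bench [-0.0101 -0.1101] tilt [0.07  0.021] F [-1.  -3.5  1.7] w -0.0 q [ 0.92  0.82 -0.89  1.87  0.85  0.8  -0.47]
t 27.9 [ 0.5582 -0.1705  0.1977] bench [-0.01   -0.1094] tilt [0.0699 0.0196] F [-1.8 -5.4  2.1] w 0.001 q [ 0.92  0.82 -0.89  1.87  0.85  0.8  -0.47]
```

```bash
python3 -m crank '[{"jaw":1,"dx":0,"dy":0,"dz":-0.02,"twist":0},{"jaw":1,"dx":0,"dy":0,"dz":-0.02,"twist":0}]'>/dev/null
python3 st.py
python3 -c "
from h import *
c=grab('wrist','w11')"
```

```text
t 28.15 [ 0.5582 -0.1701  0.1978] bench [-0.01   -0.1089] tilt [0.0695 0.017 ] F [-0.9 -7.3  2.7] w -0.002 q [ 0.92  0.82 -0.89  1.87  0.85  0.81 -0.47]
```

View pics/w11.png

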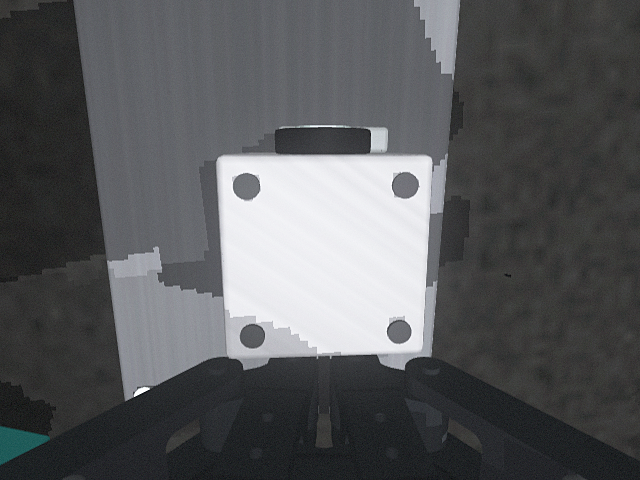

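```bash
python3 -m crank '[{"jaw":1,"dx":0,"dy":0,"dz":0.05,"twist":0},{"jaw":1,"dx":0,"dy":0,"dz":0.2,"twist":0},{"jaw":1,"dx":-0.4,"dy":0,"dz":0.25,"twist":0},{"jaw":1,"dx":-0.8,"dy":0,"dz":0.2,"twist":0},{"jaw":1,"dx":-0.9,"dy":0.1,"dz":0,"twist":0},{"jaw":1,"dx":-0.9,"dy":0.15,"dz":0,"twist":0},{"jaw":1,"dx":-0.9,"dy":0.15,"dz":0,"twist":0},{"jaw":1,"dx":-0.9,"dy":0.15,"dz":0,"twist":0}]'>/dev/null
python3 st.py
python3 -c "
from h import *
c=grab('wrist','w12'); print('cam',wb(c['P'][:3,3]),c['P'][:3,2])
for p in [(.025,-.045,.072),(-.025,-.045,.072),(.025,-.095,.072),(-.025,-.095,.072),(.021,-.045,.036),(-.013,-.045,.036),(.021,-.037,.036),(-.013,-.037,.036)]: print(p,proj(c,bw(*p)).round(1))
cv2.imwrite('pics/c12.png',cv2.resize(c['img'][20:220,220:440],None,fx=3.6,fy=3.6)[:,:,::-1][:600])
"
```

```text
t 29.2 [ 0.5663 -0.173   0.2871] bench [-0.0017 -0.1113] tilt [0.067  0.0177] F [-0.1 -0.3 -0.3] w 0.002 q [ 0.99  0.72 -1.    1.81  0.72  0.95 -0.38]
cam [ 0.0004962  -0.04114906] [ 0.04502362 -0.26009159 -0.96453369]
(0.025, -0.045, 0.072) [352.4 140.8]
(-0.025, -0.045, 0.072) [234.2 141.1]
(0.025, -0.095, 0.072) [350.6 253.1]
(-0.025, -0.095, 0.072) [240.3 255.3]
(0.021, -0.045, 0.036) [335.3 139.3]
(-0.013, -0.045, 0.036) [268.1 139.4]
(0.021, -0.037, 0.036) [335.4 122.9]
(-0.013, -0.037, 0.036) [267.5 122.9]
```

View pics/c12.png

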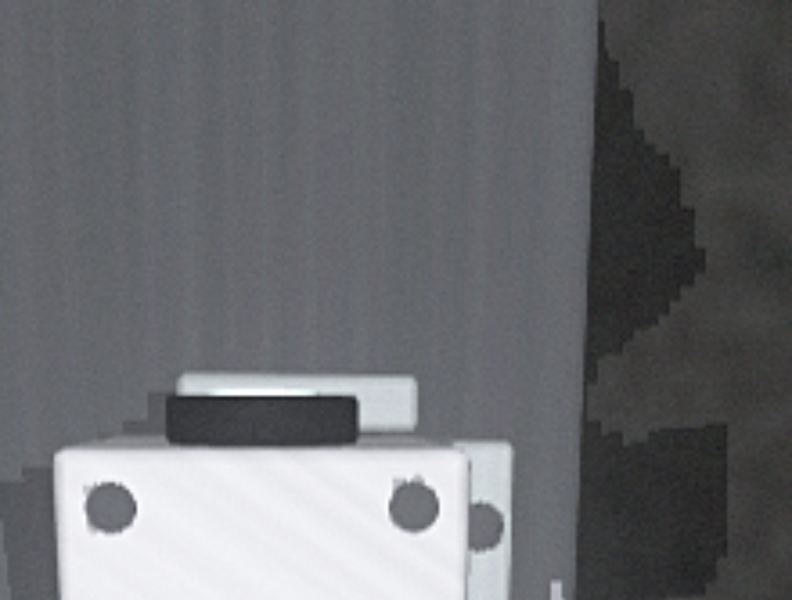

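A gap of about 1 mm remains: the stop edge is at row 139 and the head face starts at about row 141. The closed fingers probably touch high, at the knuckles. I straddle the head with open jaws instead and push with the flat inner pad on its right face, low down.

```bash
python3 -m crank '[{"jaw":-1,"dx":-0.2,"dy":0,"dz":-0.05,"twist":-0.11},{"jaw":-1,"dx":-0.2,"dy":0,"dz":-0.1,"twist":-0.22},{"jaw":-1,"dx":-0.2,"dy":-0.02,"dz":-0.15,"twist":-0.33},{"jaw":-1,"dx":-0.2,"dy":-0.04,"dz":-0.2,"twist":-0.44},{"jaw":-1,"dx":-0.2,"dy":-0.07,"dz":-0.3,"twist":-0.55},{"jaw":-1,"dx":-0.2,"dy":-0.07,"dz":-0.35,"twist":-0.66},{"jaw":-1,"dx":-0.2,"dy":-0.07,"dz":-0.4,"twist":-0.77},{"jaw":-1,"dx":-0.2,"dy":-0.07,"dz":-0.49,"twist":-0.88},{"jaw":-1,"dx":-0.2,"dy":-0.07,"dz":-0.49,"twist":-1},{"jaw":-1,"dx":-0.2,"dy":-0.07,"dz":-0.49,"twist":-1}]' >/dev/null
python3 st.py
python3 -c "
from h import *
plan(np.append(bw(-.009,-.062)[:2],.188),86.05); grab('wrist','w13')"
```

```text
t 30.5 [ 0.5612 -0.1243  0.3069] bench [-0.0102 -0.0631] tilt [0.0661 0.0189] F [-0.2 -0.1 -1.3] w 1.0 q [ 1.08  0.89 -1.33  1.84  0.95  1.15  0.93]
pos [ 0.5612 -0.1243  0.3069] jawyaw 85.92 tilt [ 0.066  0.019 -0.998] F [-0.2 -0.1 -1.3] w 1.0 t 30.5 q7 0.93
dx dy dz [ 1.188 -0.017 -0.065] twist -0.0014115869990260106
```

View pics/w13.png

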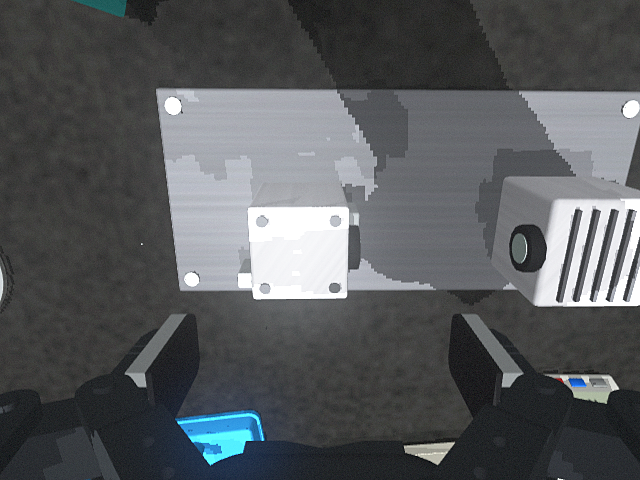

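```bash
python3 -m crank '[{"jaw":-1,"dx":0.4,"dy":-0.01,"dz":-0.03,"twist":0},{"jaw":-1,"dx":0.8,"dy":-0.02,"dz":-0.05,"twist":0},{"jaw":-1,"dx":0.95,"dy":-0.02,"dz":-0.06,"twist":0},{"jaw":-1,"dx":0.95,"dy":-0.02,"dz":-0.06,"twist":0},{"jaw":-1,"dx":0.95,"dy":-0.02,"dz":-0.06,"twist":0}]' >/dev/null
python3 st.py
python3 -c "
from h import *
plan(np.append(bw(-.009,-.062)[:2],.188),86.05); grab('wrist','w14')"
```

```text
t 31.175 [ 0.5621 -0.1239  0.2134] bench [-0.0093 -0.0626] tilt [0.0684 0.0185] F [0.  0.1 0.4] w 1.001 q [ 1.01  0.99 -1.19  1.88  1.09  1.02  0.85]
pos [ 0.5621 -0.1239  0.2134] jawyaw 85.76 tilt [ 0.068  0.019 -0.997] F [0.  0.1 0.4] w 1.001 t 31.175 q7 0.85
dx dy dz [ 0.254  0.    -0.014] twist -0.003202992024352606
```

View pics/w14.png

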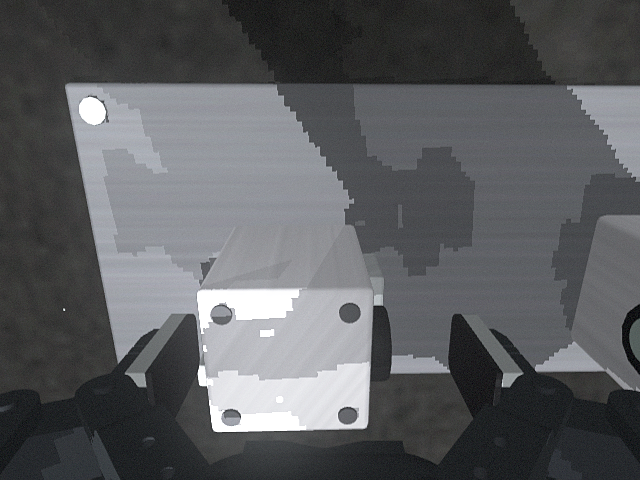

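```bash
python3 -m crank '[{"jaw":-1,"dx":0.12,"dy":0,"dz":-0.01,"twist":0},{"jaw":-1,"dx":0.24,"dy":0,"dz":-0.01,"twist":0},{"jaw":-1,"dx":0.24,"dy":0,"dz":-0.01,"twist":0},{"jaw":-1,"dx":0.24,"dy":0.03,"dz":-0.01,"twist":0},{"jaw":-1,"dx":0.24,"dy":0.05,"dz":-0.01,"twist":0},{"jaw":-1,"dx":0.24,"dy":0.06,"dz":-0.01,"twist":0},{"jaw":-1,"dx":0.24,"dy":0.06,"dz":-0.01,"twist":0}]' >/dev/null
python3 st.py
python3 -m crank '[{"jaw":-1,"dx":0,"dy":0.01,"dz":0,"twist":0},{"jaw":-1,"dx":0,"dy":0.02,"dz":0,"twist":0},{"jaw":-1,"dx":0,"dy":0.02,"dz":0,"twist":0}]' >/dev/null
python3 st.py
```

```text
t 32.1 [ 0.5634 -0.1175  0.1898] bench [-0.0085 -0.0561] tilt [0.069  0.0182] F [ 0.2 -0.3 -0.9] w 0.999 q [ 0.98  1.01 -1.16  1.89  1.13  0.99  0.82]
t 32.475 [ 0.5635 -0.1161  0.1898] bench [-0.0085 -0.0547] tilt [0.0687 0.0171] F [-0.9 -3.  -0. ] w 1.002 q [ 0.98  1.01 -1.16  1.89  1.13  1.    0.82]
```

```bash
python3 -m crank '[{"jaw":-1,"dx":0,"dy":0.01,"dz":0,"twist":0},{"jaw":-1,"dx":0,"dy":0.02,"dz":0,"twist":0},{"jaw":-1,"dx":0,"dy":0.02,"dz":0,"twist":0}]' >/dev/null
python3 st.py
python3 -m crank '[{"jaw":-1,"dx":0,"dy":0.01,"dz":0,"twist":0},{"jaw":-1,"dx":0,"dy":0.02,"dz":0,"twist":0},{"jaw":-1,"dx":0,"dy":0.02,"dz":0,"twist":0}]' >/dev/null
python3 st.py
```

```text
t 32.85 [ 0.5636 -0.1155  0.1897] bench [-0.0084 -0.0541] tilt [0.0679 0.0142] F [-1.5 -7.1  0.7] w 0.999 q [ 0.98  1.01 -1.15  1.89  1.13  1.    0.81]
t 33.225 [ 0.5636 -0.115   0.1896] bench [-0.0084 -0.0536] tilt [0.067  0.0113] F [-1.2 -6.3  1.1] w 1.002 q [ 0.97  1.01 -1.15  1.89  1.13  1.    0.81]
```

```bash
python3 -m crank '[{"jaw":-1,"dx":0,"dy":-0.04,"dz":0,"twist":0},{"jaw":-1,"dx":0,"dy":-0.06,"dz":0,"twist":0},{"jaw":-1,"dx":-0.4,"dy":-0.06,"dz":0,"twist":0},{"jaw":-1,"dx":-0.8,"dy":-0.06,"dz":0,"twist":0},{"jaw":-1,"dx":-1,"dy":0.05,"dz":0,"twist":0},{"jaw":-1,"dx":-1,"dy":0.1,"dz":0,"twist":0},{"jaw":-1,"dx":-1,"dy":0.1,"dz":0,"twist":0},{"jaw":-1,"dx":-1,"dy":0.1,"dz":0,"twist":0}]' >/dev/null
python3 st.py
python3 -c "
from h import *
c=grab('wrist','w15'); print('cam',wb(c['P'][:3,3]),c['P'][:3,2])
for p in [(.025,-.045,.072),(-.025,-.045,.072),(.025,-.095,.072),(-.025,-.095,.072),(.021,-.045,.036),(-.013,-.045,.036),(.021,-.037,.036),(-.013,-.037,.036)]: print(p,proj(c,bw(*p)).round(1))
cv2.imwrite('pics/c15.png',cv2.resize(c['img'][170:320,190:390],None,fx=4,fy=4)[:,:,::-1][:600])
"
```

```text
t 34.225 [ 0.5573 -0.1063  0.288 ] bench [-0.0153 -0.0453] tilt [0.0649 0.0116] F [-0.9  0.2  0.2] w 1.001 q [ 1.04  0.89 -1.3   1.87  0.98  1.11  0.88]
cam [-0.08372024 -0.04536602] [ 0.33908487 -0.00995307 -0.94070314]
(0.025, -0.045, 0.072) [319.7 328.6]
(-0.025, -0.045, 0.072) [318.5 230.8]
(0.025, -0.095, 0.072) [216.7 330.2]
(-0.025, -0.095, 0.072) [206.2 232.3]
(0.021, -0.045, 0.036) [319.1 288.8]
(-0.013, -0.045, 0.036) [318.4 231.4]
(0.021, -0.037, 0.036) [333.3 288.6]
(-0.013, -0.037, 0.036) [333.3 231.2]
```

View pics/c15.png

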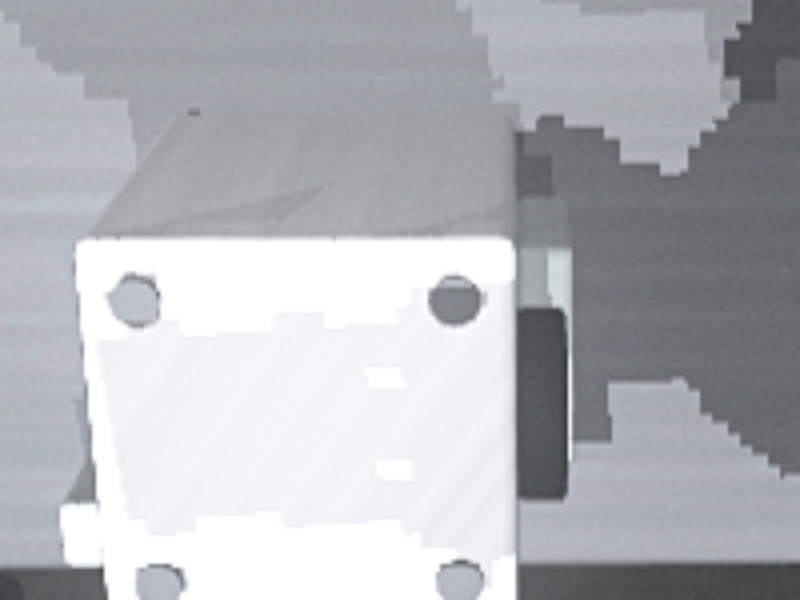

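Run:
```python
from h import *
c=load('w15')
for p in [(-.025,-.06,.01),(-.08,-.06,.01),(.05,-.06,.01),(-.025,-.07,.072),(.025,-.108,.036),(.035,-.108,.036),(-.013,-.041,.036),(-.013,-.041,.010)]: print(p,proj(c,bw(*p)).round(1))
cv2.imwrite('pics/w15v.png',c['img'][:,:,::-1])
g=c['img'].astype(int).sum(2)
for col in (250,280,300): 
    d=np.diff(g[:,col]); 
    print(col,[(i,int(d[i])) for i in range(60,340) if abs(d[i])>45])
```

```text
(-0.025, -0.06, 0.01) [292.2 198.3]
(-0.08, -0.06, 0.01) [288.8  98.7]
(0.05, -0.06, 0.01) [296.  312.2]
(-0.025, -0.07, 0.072) [262.5 231.6]
(0.025, -0.108, 0.036) [207.6 296.8]
(0.035, -0.108, 0.036) [209.3 312.5]
(-0.013, -0.041, 0.036) [325.8 231.3]
(-0.013, -0.041, 0.01) [324.9 217.7]
250 [(85, 47), (98, 54), (99, 157), (100, 64), (101, 56), (228, 119), (229, 120), (326, -526), (327, 84)]
280 [(98, 67), (99, 136), (100, 71), (228, 115), (229, 128), (325, -93), (326, -403)]
300 [(98, 63), (99, 132), (100, 65), (101, 61), (228, 147), (229, 153), (238, -98), (239, -178), (241, -136), (249, 74), (250, 221), (251, 64), (310, -343), (311, 68), (312, 66), (318, 190), (325, -274), (326, -227)]
```

View pics/w15v.png

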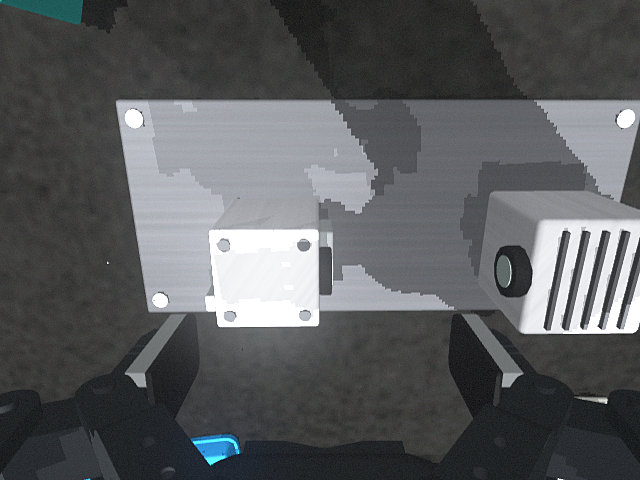

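y is now flush: the stop meets the head edge with no gap. x shows perhaps 0.7 mm, so I give it the same inner-pad push, with the jaws turned along x.

```bash
python3 -m crank '[{"jaw":-1,"dx":-0.05,"dy":-0.1,"dz":0.05,"twist":0.11},{"jaw":-1,"dx":-0.05,"dy":-0.2,"dz":0.1,"twist":0.22},{"jaw":-1,"dx":-0.05,"dy":-0.29,"dz":0.15,"twist":0.33},{"jaw":-1,"dx":-0.05,"dy":-0.29,"dz":0.16,"twist":0.44},{"jaw":-1,"dx":-0.05,"dy":-0.29,"dz":0.16,"twist":0.55},{"jaw":-1,"dx":-0.05,"dy":-0.29,"dz":0.16,"twist":0.66},{"jaw":-1,"dx":-0.05,"dy":-0.29,"dz":0.16,"twist":0.77},{"jaw":-1,"dx":-0.05,"dy":-0.29,"dz":0.16,"twist":0.88},{"jaw":-1,"dx":-0.05,"dy":-0.29,"dz":0.16,"twist":1},{"jaw":-1,"dx":-0.05,"dy":-0.29,"dz":0.16,"twist":1}]' >/dev/null
python3 st.py
python3 -c "
from h import *
plan(np.append(bw(.001,-.074)[:2],.189),-3.95)"
```

```text
t 35.525 [ 0.5706 -0.1367  0.2933] bench [ 0.     -0.0748] tilt [0.0643 0.0111] F [-0.2 -0.2  0.2] w 1.0 q [ 0.93  0.71 -1.01  1.82  0.72  0.96 -0.45]
pos [ 0.5706 -0.1367  0.2933] jawyaw -4.43 tilt [ 0.064  0.011 -0.998] F [-0.2 -0.2  0.2] w 1.0 t 35.525 q7 -0.45
dx dy dz [ 1.041 -0.056  0.009] twist -0.0052812281954666045
```

```bash
python3 -m crank '[{"jaw":-1,"dx":0.4,"dy":-0.03,"dz":0,"twist":-0.005},{"jaw":-1,"dx":0.8,"dy":-0.05,"dz":0.01,"twist":-0.005},{"jaw":-1,"dx":1,"dy":-0.06,"dz":0.01,"twist":-0.005},{"jaw":-1,"dx":1,"dy":-0.06,"dz":0.01,"twist":-0.005},{"jaw":-1,"dx":1,"dy":-0.03,"dz":0.01,"twist":-0.005},{"jaw":-1,"dx":1,"dy":-0.01,"dz":0.01,"twist":-0.005},{"jaw":-1,"dx":1,"dy":0,"dz":0.01,"twist":-0.005}]' >/dev/null
python3 st.py
python3 -m crank '[{"jaw":-1,"dx":0,"dy":0.01,"dz":0,"twist":0},{"jaw":-1,"dx":0,"dy":0.02,"dz":0,"twist":0},{"jaw":-1,"dx":0,"dy":0.02,"dz":0,"twist":0}]' >/dev/null
python3 st.py
```

```text
t 36.4 [ 0.5772 -0.1366  0.1944] bench [ 0.0066 -0.0742] tilt [0.065  0.0105] F [-2.  -0.2  1.6] w 0.997 q [ 0.84  0.84 -0.88  1.84  0.86  0.82 -0.54]
t 36.775 [ 0.5783 -0.137   0.1943] bench [ 0.0078 -0.0745] tilt [0.0624 0.0098] F [-6.   0.2  2.5] w 1.001 q [ 0.84  0.84 -0.88  1.84  0.86  0.82 -0.54]
```

```bash
python3 -m crank '[{"jaw":-1,"dx":0,"dy":0.01,"dz":0,"twist":0},{"jaw":-1,"dx":0,"dy":0.02,"dz":0,"twist":0},{"jaw":-1,"dx":0,"dy":0.02,"dz":0,"twist":0}]' >/dev/null
python3 st.py
python3 -m crank '[{"jaw":-1,"dx":0,"dy":-0.05,"dz":0,"twist":0},{"jaw":-1,"dx":0,"dy":-0.08,"dz":0,"twist":0},{"jaw":-1,"dx":-0.4,"dy":-0.08,"dz":0,"twist":0},{"jaw":-1,"dx":-0.8,"dy":-0.08,"dz":0,"twist":0},{"jaw":-1,"dx":-1,"dy":0.05,"dz":-0.1,"twist":0},{"jaw":-1,"dx":-1,"dy":0.1,"dz":-0.1,"twist":0},{"jaw":-1,"dx":-1,"dy":0.1,"dz":-0.1,"twist":0},{"jaw":-1,"dx":-1,"dy":0.1,"dz":-0.1,"twist":0}]' >/dev/null
python3 st.py
python3 - <<'E'
from h import *
c=grab('wrist','w16'); print('cam',wb(c['P'][:3,3]))
for p in [(.025,-.045,.072),(-.025,-.045,.072),(.025,-.095,.072),(.025,-.046,.036),(.025,-.11,.036),(.035,-.11,.036),(.035,-.046,.036),(.021,-.045,.036)]: print(p,proj(c,bw(*p)).round(1))
cv2.imwrite('pics/c16.png',cv2.resize(c['img'][100:280,220:420],None,fx=3.3,fy=3.3)[:,:,::-1])
E
```

```text
t 37.15 [ 0.5791 -0.1369  0.1941] bench [ 0.0085 -0.0744] tilt [0.0585 0.0093] F [-7.6  0.8  6.5] w 1.002 q [ 0.83  0.84 -0.88  1.84  0.86  0.83 -0.54]
t 38.15 [ 0.5831 -0.1289  0.2931] bench [ 0.012  -0.0661] tilt [0.0561 0.0097] F [-0.1  0.  -0.3] w 1.003 q [ 0.9   0.72 -1.    1.79  0.72  0.98 -0.46]
cam [0.01384667 0.0037578 ]
(0.025, -0.045, 0.072) [324.9 236.2]
(-0.025, -0.045, 0.072) [216.1 237.7]
(0.025, -0.095, 0.072) [324.9 333.9]
(0.025, -0.046, 0.036) [321.1 221.8]
(0.025, -0.11, 0.036) [321.3 328.4]
(0.035, -0.11, 0.036) [338.3 328. ]
(0.035, -0.046, 0.036) [339.3 221.6]
(0.021, -0.045, 0.036) [313.8 220.1]
```

View pics/c16.png

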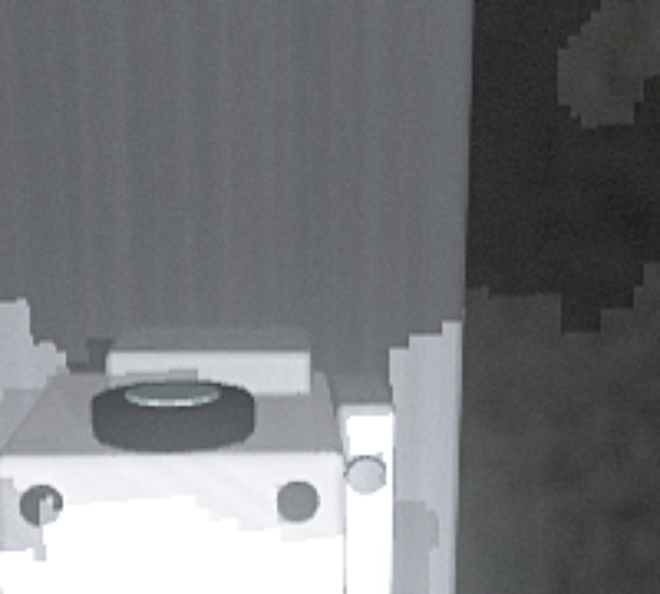

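The head is home: no gap at the far stop (edge at px 324, predicted 324.9) and none at the left stop. Now I take out the hand's lean, by +x/-x reversals, on the way to the cell.

```bash
python3 -m crank '[{"jaw":-1,"dx":-0.1,"dy":-0.6,"dz":0,"twist":0}]' >/dev/null
python3 st.py
python3 -m crank '[{"jaw":-1,"dx":0,"dy":0.6,"dz":0,"twist":0}]' >/dev/null
python3 st.py
python3 -m crank '[{"jaw":-1,"dx":0,"dy":0,"dz":0,"twist":0},{"jaw":-1,"dx":0,"dy":0,"dz":0,"twist":0}]' >/dev/null
python3 st.py
python3 -c "
from h import *
plan((.437,-.370,.32),30.9)"
```

```text
t 38.325 [ 0.5247 -0.1246  0.2995] bench [-0.0466 -0.0658] tilt [0.0592 0.0132] F [-0.9 -0.9  1. ] w 1.001 q [ 1.    0.64 -1.05  1.93  0.68  0.92 -0.45]
t 38.45 [ 0.5598 -0.124   0.2886] bench [-0.0116 -0.0629] tilt [0.0124 0.0111] F [ 1.3  0.2 -1.1] w 0.997 q [ 0.91  0.71 -1.01  1.83  0.7   1.   -0.45]
t 38.7 [ 0.5581 -0.1239  0.2867] bench [-0.0133 -0.0629] tilt [0.008  0.0119] F [ 0.3 -0.3  1. ] w 0.996 q [ 0.91  0.71 -1.01  1.84  0.7   1.   -0.45]
pos [ 0.5581 -0.1239  0.2867] jawyaw -3.09 tilt [ 0.008  0.012 -1.   ] F [ 0.3 -0.3  1. ] w 0.996 t 38.7 q7 -0.45
dx dy dz [-0.372 -1.075  2.518] twist -0.37763326140893916
```

```bash
python3 -m crank '[{"jaw":-1,"dx":-0.15,"dy":-0.2,"dz":0.45,"twist":-0.1},{"jaw":-1,"dx":-0.3,"dy":-0.4,"dz":0.9,"twist":-0.2},{"jaw":-1,"dx":-0.35,"dy":-0.45,"dz":1,"twist":-0.3},{"jaw":-1,"dx":-0.35,"dy":-0.45,"dz":1,"twist":-0.38},{"jaw":-1,"dx":-0.35,"dy":-0.45,"dz":1,"twist":-0.38}]' >/dev/null
python3 st.py
python3 -c "
from h import *
plan((.437,-.370,.32),30.9)"
```

```text
t 39.325 [ 0.5077 -0.2225  0.3203] bench [-0.0567 -0.1647] tilt [0.0092 0.0125] F [-0.2 -0.2 -0.5] w 0.994 q [ 1.23  0.73 -1.2   1.86  0.76  1.1   0.29]
pos [ 0.5077 -0.2225  0.3203] jawyaw 30.97 tilt [ 0.009  0.012 -1.   ] F [-0.2 -0.2 -0.5] w 0.994 t 39.325 q7 0.29
dx dy dz [-0.022 -1.366  0.901] twist 0.0008051446873578369
```

```bash
python3 -m crank '[{"jaw":-1,"dx":0,"dy":-0.35,"dz":0.25,"twist":0},{"jaw":-1,"dx":0,"dy":-0.85,"dz":0.55,"twist":0},{"jaw":-1,"dx":0,"dy":-0.9,"dz":0.6,"twist":0},{"jaw":-1,"dx":0,"dy":-0.9,"dz":0.6,"twist":0}]' >/dev/null
python3 -m crank '[{"jaw":-1,"dx":0.2,"dy":-0.3,"dz":0.2,"twist":0},{"jaw":-1,"dx":0.2,"dy":-0.46,"dz":0.3,"twist":0},{"jaw":-1,"dx":0.2,"dy":-0.46,"dz":0.3,"twist":0},{"jaw":-1,"dx":0.2,"dy":-0.46,"dz":0.3,"twist":0}]' >/dev/null
python3 st.py
python3 -c "
from h import *
plan((.437,-.370,.32),30.9);grab('wrist','w17')"
```

```text
t 40.325 [ 0.4387 -0.368   0.2987] bench [-0.1156 -0.3146] tilt [0.0114 0.0132] F [ 0.2  0.3 -0.1] w 1.003 q [ 1.48  0.79 -1.17  1.82  0.81  1.1   0.55]
pos [ 0.4387 -0.368   0.2987] jawyaw 30.89 tilt [ 0.011  0.013 -1.   ] F [ 0.2  0.3 -0.1] w 1.003 t 40.325 q7 0.55
dx dy dz [-0.213 -0.021  0.007] twist -0.00010949457959302183
```

View pics/w17.png

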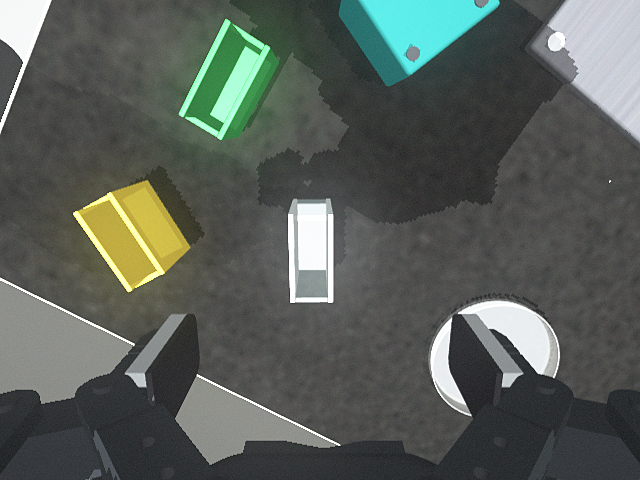

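Run:
```python
from h import *
c=load('w17'); g=c['img'].astype(int)
m=((g.min(2)>105)).astype(np.uint8); M=np.zeros_like(m); M[185:315,275:350]=m[185:315,275:350]
n,l,s,_=cv2.connectedComponentsWithStats(M); k=1+s[1:,4].argmax(); print(s[k])
cv2.imwrite('pics/c17.png',cv2.resize(c['img'][180:320,260:360],None,fx=4.2,fy=4.2)[:,:,::-1])
for p in [(289,212),(333,212),(333,302),(290,302)]: print(onz(c,*p,.05).round(4))
```

```text
[ 288  198   46  105 4626]
[ 0.4132 -0.3535  0.05  ]
[ 0.433  -0.3418  0.05  ]
[ 0.4594 -0.3853  0.05  ]
[ 0.4388 -0.3974  0.05  ]
```

View pics/c17.png

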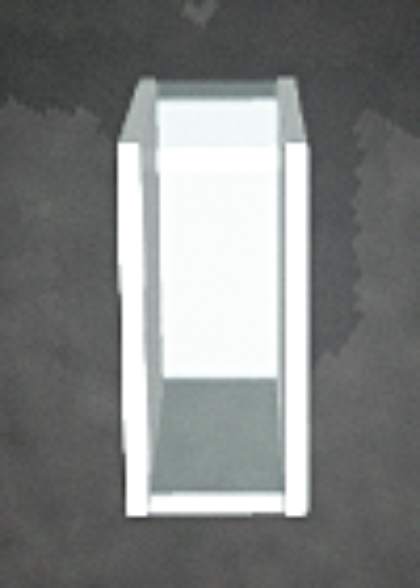

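Run:
```python
from h import *
c=load('w17')
P=np.array([onz(c,*p,.05) for p in [(288.1,213.8),(333.3,213.8),(333.3,302.6),(290.2,302.6)]]); print(P.mean(0))
for p in [(495,355)]: print('petri',onz(c,*p,.013))
for p in [(168,258),(190,247),(128,290)]: print('yellow',onz(c,*p,.05))
plan((.4344,-.3714,.185),30.8)
```

```text
[ 0.43643108 -0.37008322  0.05      ]
petri [ 0.58405196 -0.37577059  0.013     ]
yellow [ 0.37001444 -0.40837447  0.05      ]
yellow [ 0.37739322 -0.39687744  0.05      ]
yellow [ 0.35918447 -0.43608303  0.05      ]
pos [ 0.4387 -0.3679  0.2987] jawyaw 30.92 tilt [ 0.011  0.013 -1.   ] F [ 0.5  0.6 -0.3] w 0.997 t 40.375 q7 0.55
dx dy dz [ 1.136 -0.073  0.014] twist 0.0013479241610168755
```

```bash
python3 -m crank '[{"jaw":0,"dx":0.1,"dy":-0.04,"dz":0,"twist":0},{"jaw":0,"dx":0.2,"dy":-0.06,"dz":0.01,"twist":0},{"jaw":0,"dx":0.3,"dy":-0.06,"dz":0.01,"twist":0},{"jaw":0,"dx":0.45,"dy":-0.06,"dz":0.01,"twist":0},{"jaw":0,"dx":0.5,"dy":-0.06,"dz":0.01,"twist":0},{"jaw":0,"dx":0.5,"dy":-0.06,"dz":0.01,"twist":0}]' 40
python3 -c "
from h import *
plan((.4344,-.3714,.185),30.8);grab('wrist','w18')"
```

```text
time: 41.12
tool_pos: [0.4346, -0.371, 0.248]
ee_rot: [0.355, 0.614, -0.342, 0.616]
contact_force: [-0.4, -0.6, -0.5]
grip_width: 0.498
pos [ 0.4346 -0.371   0.248 ] jawyaw 30.94 tilt [ 0.011  0.014 -1.   ] F [-0.4 -0.6 -0.5] w 0.498 t 41.125 q7 0.52
dx dy dz [ 0.63  -0.014  0.006] twist 0.001522662598636278
```

View pics/w18.png

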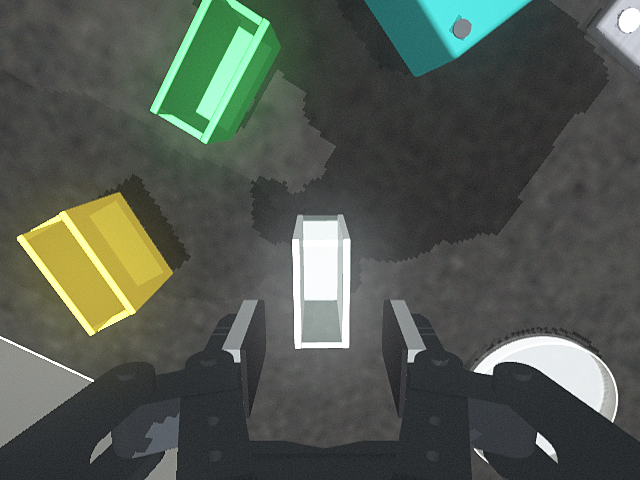

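The cell (px 293–350) sits midway between the pads (262 and 388). I go down and grip.

```bash
python3 -m crank '[{"jaw":0,"dx":0.25,"dy":-0.01,"dz":0,"twist":0},{"jaw":0,"dx":0.5,"dy":-0.01,"dz":0,"twist":0},{"jaw":0,"dx":0.63,"dy":-0.01,"dz":0,"twist":0},{"jaw":0,"dx":0.63,"dy":-0.01,"dz":0,"twist":0},{"jaw":0,"dx":0.63,"dy":-0.01,"dz":0,"twist":0}]' 40
python3 -m crank '[{"jaw":0.4,"dx":0,"dy":0,"dz":0,"twist":0},{"jaw":1,"dx":0,"dy":0,"dz":0,"twist":0},{"jaw":1,"dx":0,"dy":0,"dz":0,"twist":0},{"jaw":1,"dx":0,"dy":0,"dz":0,"twist":0}]' 30
python3 -c "
from h import *
plan((.4344,-.3714,.185),30.8);grab('wrist','w19')"
```

```text
time: 41.8
tool_pos: [0.4351, -0.3707, 0.1859]
ee_rot: [0.355, 0.614, -0.342, 0.617]
contact_force: [0.9, 1.4, -0.4]
grip_width: 0.5
time: 42.3
tool_pos: [0.4354, -0.371, 0.1868]
ee_rot: [0.354, 0.613, -0.343, 0.617]
contact_force: [-1.4, -0.2, 6.2]
grip_width: 0.281
pos [ 0.4354 -0.371   0.1868] jawyaw 30.95 tilt [ 0.013  0.012 -1.   ] F [-1.4 -0.2  6.2] w 0.281 t 42.3 q7 0.46
dx dy dz [ 0.017 -0.011 -0.002] twist 0.0016138941123540146
```

View pics/w19.png

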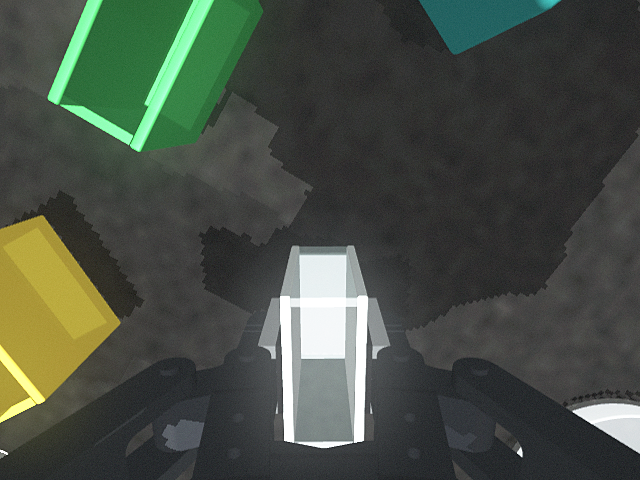

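```bash
python3 - <<'E'
from h import *
o=env.get_obs(); M=R.from_quat(o['ee_rot']).as_matrix()
print('cell in tool',M.T@(np.array([.4364,-.3701,.025])-o['tool_pos']))
E
python3 -m crank '[{"jaw":1,"dx":-0.15,"dy":0,"dz":0,"twist":0},{"jaw":1,"dx":-0.45,"dy":0,"dz":0,"twist":0},{"jaw":1,"dx":-0.8,"dy":0,"dz":0,"twist":0},{"jaw":1,"dx":-1,"dy":0,"dz":0,"twist":0},{"jaw":1,"dx":-1,"dy":0,"dz":0,"twist":0},{"jaw":1,"dx":-1,"dy":0,"dz":0,"twist":0}]' 30
python3 -c "
from h import *
plan(np.append(bw(-.002,-.002)[:2],.30),-3.95);grab('wrist','w20')"
```

```text
cell in tool [ 0.16174301 -0.00143635  0.00035159]
time: 43.1
tool_pos: [0.4335, -0.3722, 0.2857]
ee_rot: [0.354, 0.614, -0.343, 0.617]
contact_force: [0.2, 0.1, -1.1]
grip_width: 0.278
pos [ 0.4335 -0.3722  0.2857] jawyaw 30.93 tilt [ 0.011  0.013 -1.   ] F [ 0.2  0.1 -1.1] w 0.278 t 43.1 q7 0.55
dx dy dz [-0.088  2.788 -1.925] twist 0.38751278176198933
```

View pics/w20.png

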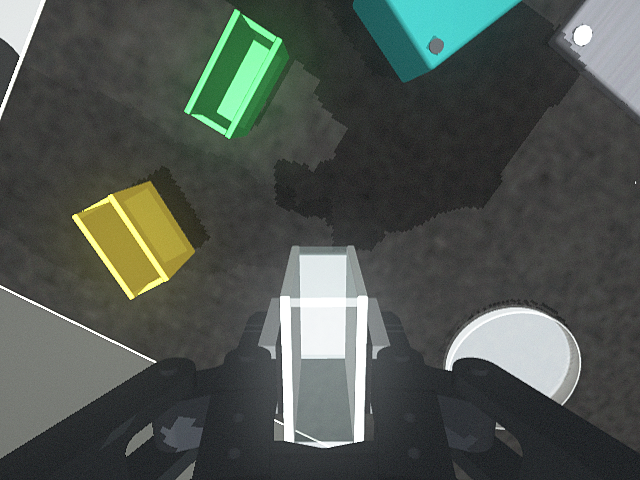

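```bash
python3 -m crank '[{"jaw":1,"dx":-0.09,"dy":0.25,"dz":-0.17,"twist":0},{"jaw":1,"dx":-0.09,"dy":0.6,"dz":-0.41,"twist":0.08},{"jaw":1,"dx":-0.09,"dy":0.9,"dz":-0.62,"twist":0.17},{"jaw":1,"dx":-0.09,"dy":1,"dz":-0.69,"twist":0.2},{"jaw":1,"dx":-0.09,"dy":1,"dz":-0.69,"twist":0.2}]' 30
python3 -c "
from h import *
plan(np.append(bw(-.002,-.002)[:2],.30),-3.95)"
```

```text
time: 43.78
tool_pos: [0.4838, -0.2601, 0.2956]
ee_rot: [0.446, 0.554, -0.433, 0.554]
contact_force: [-1.5, -0.4, -1.1]
grip_width: 0.274
pos [ 0.4838 -0.2601  0.2956] jawyaw 13.14 tilt [ 0.01   0.014 -1.   ] F [-1.5 -0.4 -1.1] w 0.274 t 43.775 q7 0.07
dx dy dz [-0.007  1.32  -1.707] twist 0.18984678349861198
```

```bash
python3 -m crank '[{"jaw":1,"dx":0,"dy":0.18,"dz":-0.22,"twist":0},{"jaw":1,"dx":0,"dy":0.45,"dz":-0.58,"twist":0.08},{"jaw":1,"dx":0,"dy":0.7,"dz":-0.88,"twist":0.16},{"jaw":1,"dx":0,"dy":0.74,"dz":-0.95,"twist":0.19},{"jaw":1,"dx":0,"dy":0.74,"dz":-0.95,"twist":0.19}]' 30
python3 -c "
from h import *
plan(np.append(bw(-.002,-.002)[:2],.30),-3.95)"
```

```text
time: 44.4
tool_pos: [0.5341, -0.151, 0.2971]
ee_rot: [0.522, 0.484, -0.511, 0.481]
contact_force: [0.1, -0.5, -2.9]
grip_width: 0.271
pos [ 0.5341 -0.151   0.2971] jawyaw -3.85 tilt [ 0.009  0.014 -1.   ] F [ 0.1 -0.5 -2.9] w 0.271 t 44.4 q7 -0.4
dx dy dz [-0.014  0.335 -0.895] twist 0.0010984731580199044
```

```bash
python3 -m crank '[{"jaw":1,"dx":0,"dy":0.08,"dz":-0.22,"twist":0},{"jaw":1,"dx":0,"dy":0.2,"dz":-0.55,"twist":0},{"jaw":1,"dx":0,"dy":0.3,"dz":-0.8,"twist":0},{"jaw":1,"dx":0,"dy":0.34,"dz":-0.89,"twist":0},{"jaw":1,"dx":0,"dy":0.34,"dz":-0.89,"twist":0},{"jaw":1,"dx":0,"dy":0.34,"dz":-0.89,"twist":0}]' 30
python3 -c "
from h import *
plan(np.append(bw(-.0013,-.0024)[:2],.222),-3.95);grab('wrist','w21')
c=load('w21');
for p in [(-.012,-.025,.163),(.012,-.025,.163)]: print(proj(c,bw(*p)))
"
```

```text
time: 45.15
tool_pos: [0.5736, -0.0664, 0.2981]
ee_rot: [0.522, 0.484, -0.512, 0.481]
contact_force: [0.3, 0.4, -0.9]
grip_width: 0.274
pos [ 0.5736 -0.0664  0.2981] jawyaw -3.96 tilt [ 0.008  0.013 -1.   ] F [ 0.3  0.4 -0.9] w 0.274 t 45.15 q7 -0.55
dx dy dz [ 0.761 -0.    -0.01 ] twist -0.0001485318890047438
[285.18522632 445.67738927]
[366.57623857 445.31223914]
```

View pics/w21.png

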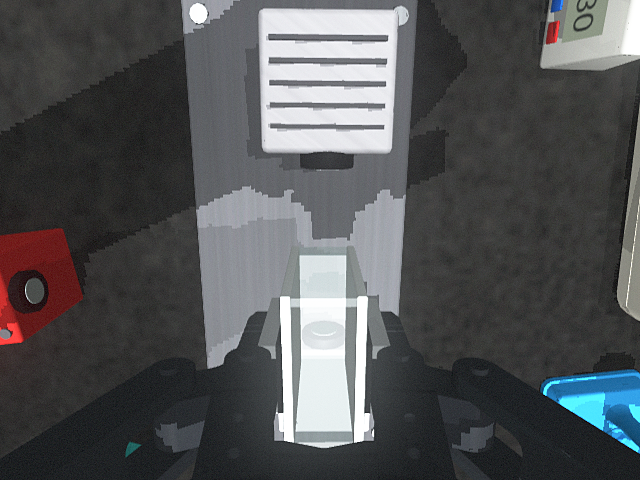

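Run:
```python
from h import *
c=load('w21'); g=c['img']; cv2.imwrite('pics/c21.png',cv2.resize(g[230:470,240:410],None,fx=2.4,fy=2.4)[:,:,::-1])
z=.1613
for p in [(281,297),(367,297),(285,442),(364,442)]: print(wb(onz(c,*p,z)).round(4))
o=env.get_obs(); M=R.from_quat(o['ee_rot']).as_matrix(); print('pred centre',wb(o['tool_pos']+M@[.1617,0,.0003]).round(4))
```

```text
[-0.0122  0.0213]
[0.011  0.0213]
[-0.0122 -0.0252]
[ 0.0114 -0.0253]
pred centre [-0.0007 -0.0025]
```

View pics/c21.png

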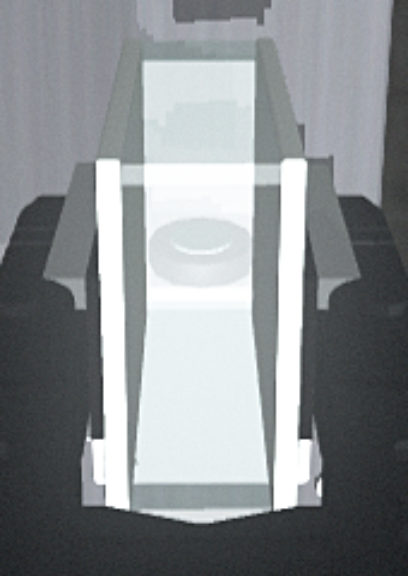

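```bash
python3 -m crank '[{"jaw":1,"dx":0.2,"dy":0,"dz":0,"twist":0},{"jaw":1,"dx":0.45,"dy":0,"dz":-0.01,"twist":0},{"jaw":1,"dx":0.65,"dy":0,"dz":-0.01,"twist":0},{"jaw":1,"dx":0.76,"dy":0,"dz":-0.01,"twist":0},{"jaw":1,"dx":0.76,"dy":0,"dz":-0.01,"twist":0},{"jaw":1,"dx":0.76,"dy":0,"dz":-0.01,"twist":0}]' 30
python3 - <<'E'
from h import *
plan(np.append(bw(-.0013,-.0024)[:2],.222),-3.95);grab('wrist','w22');grab('side','s22');grab('top','t22')
o=env.get_obs(); M=R.from_quat(o['ee_rot']).as_matrix(); p=o['tool_pos']+M@[.1617,0,.0003]; print('pred centre',wb(p).round(4),p[2])
c=load('s22');print(proj(c,p)); cv2.imwrite('pics/cs22.png',cv2.resize(c['img'][170:300,220:350],None,fx=4.5,fy=4.5)[:,:,::-1])
for z in (.035,.085):
  print([proj(c,bw(x,y,z)).round(0).tolist() for x,y in((-.012,-.025),(.012,-.025),(.012,.025),(-.012,.025))])
E
```

```text
time: 45.95
tool_pos: [0.5747, -0.0641, 0.2227]
ee_rot: [0.522, 0.484, -0.511, 0.481]
contact_force: [-0.3, -0.2, -1.0]
grip_width: 0.275
pos [ 0.5747 -0.0641  0.2227] jawyaw -3.95 tilt [ 0.009  0.013 -1.   ] F [-0.3 -0.2 -1. ] w 0.275 t 45.95 q7 -0.62
dx dy dz [ 0.007 -0.005  0.004] twist -9.957346630231869e-06
pred centre [ 0.0005 -0.0005] 0.06129712766493736
[273.00043753 228.85328458]
[[280.0, 232.0], [270.0, 232.0], [268.0, 244.0], [278.0, 244.0]]
[[279.0, 215.0], [269.0, 215.0], [266.0, 227.0], [277.0, 227.0]]
```

View pics/cs22.png

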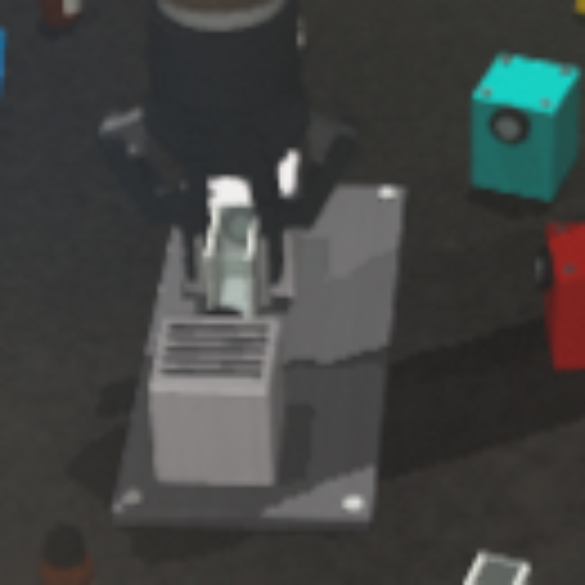

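View pics/w22.png

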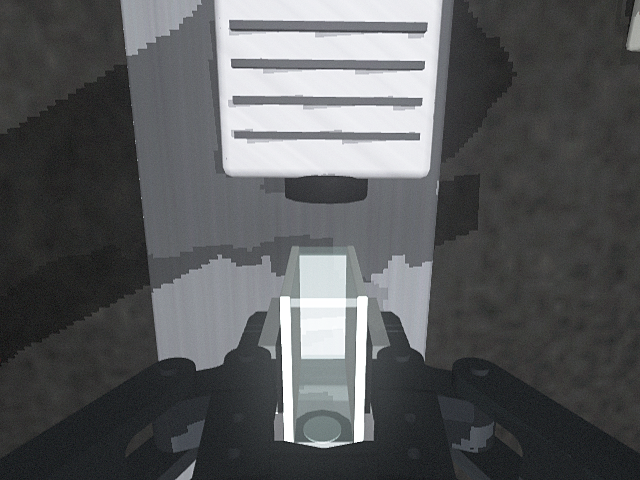

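```bash
python3 -m crank '[{"jaw":1,"dx":0.01,"dy":-0.005,"dz":0,"twist":0},{"jaw":1,"dx":0.01,"dy":-0.005,"dz":0,"twist":0},{"jaw":1,"dx":0.01,"dy":-0.005,"dz":0,"twist":0}]' 30
python3 - <<'E'
from h import *
c=load('t22'); cv2.imwrite('pics/ct22.png',cv2.resize(c['img'][170:310,220:480],None,fx=3,fy=3)[:,:,::-1])
o=env.get_obs(); M=R.from_quat(o['ee_rot']).as_matrix(); p=o['tool_pos']+M@[.1617,0,.0003]; print('pred centre',wb(p).round(4),p[2],M[:,0])
E
```

```text
time: 46.48
tool_pos: [0.5742, -0.0644, 0.2221]
ee_rot: [0.522, 0.483, -0.512, 0.481]
contact_force: [-0.3, -0.5, -2.2]
grip_width: 0.277
pred centre [ 0.     -0.0005] 0.06041009984379214 [ 0.00930536  0.01264633 -0.99987673]
```

View pics/ct22.png

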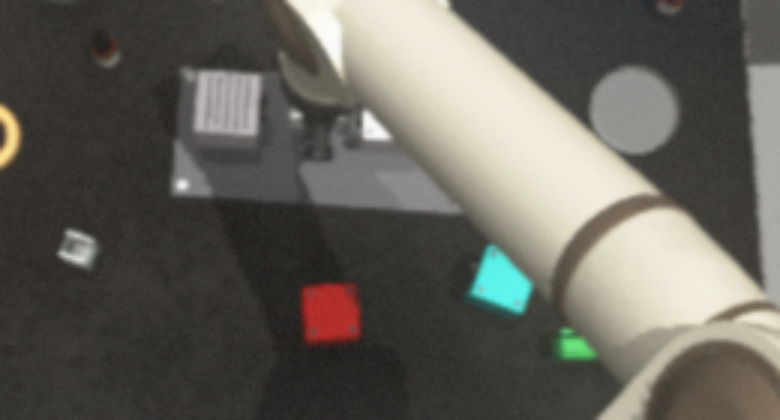

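The top view shows the red (330,315), turquoise (500,280) and green blocks, the short cell (77,248) and the petri dish (632,110) in place. The arm hides most of the head.

```bash
python3 -c "
from rig import env
print(env.job_done())"
```

```text
the job is handed in; nothing more can be done
None
```

I handed the job in at 46.5 s of the 64 s allowed. The sensor head is against both stops and the long cell is held in the light path.

**Sensor head:**
- My first pushes, with closed fingers, left gaps of about 2–3 mm at the far stop and 2 mm at the left stop. They seem to have pressed too high and tipped the head slightly against the stops, so it may briefly have rocked rather than only slid.
- I pushed it again low down with the inner pad of the open jaws. The last close view of each joint showed no gap, with an uncertainty of about 1 mm.
- In the final pictures the arm and gripper hide most of the head, so I could not check it again after placing the cell. The cell passed about 20–30 mm above it.

**Long cell:**
- I took it by its frosted sides at 30 N, with the pads centred on them.
- By the measured hand pose, its centre is at (0.0, -0.5, 60.4) mm in the bench frame, where (0, 0, 60) is the target. The rim seen in the wrist picture before lowering agreed to within about 1–2 mm.
- It is turned square to the light path. The hand leans about 0.9°, but the cell sat the same way in the gripper as when it stood on the table, so it should be upright.

**Other things:** the red, turquoise and green look-alikes, the short cell and the petri dish looked unmoved in the last top view. I did not compare the yellow look-alike, tape, felt marker and dropper with the first picture. The arm did not go near the tape, felt marker or dropper.

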